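# Charge a grinding jar with a scoop and show it to the code reader

### The arm

A 7-joint arm with a two-finger parallel gripper is mounted at the origin on the work surface. World frame = base frame: x ahead of the robot, y to its left, z up, the work surface at z = 0. Lengths are in m, angles in rad, forces in N, time in s.
With the tool pointing down it reaches from about 0.35 to 0.9 m from the base axis. Payload 8.1 kg.
Tool frame: the origin (TCP) lies at the centre of the arm's flange, where the gripper is bolted on; the fingertips stand 178 mm ahead of it and the grasp point (between the pads) lies 159 mm ahead of it; x points along the fingers, z is the direction in which the jaws open and shut, and the axes are right-handed (so a half turn about x gives the same grasp; the last joint's range is limited). The gripper opens to 92 mm and grips with 3 to 60 N. Pads are 19 mm wide; open, the fingers measure 130 mm over their backs; the gripper's body (75 mm by 190 mm) begins 47 mm behind the grasp point.
Start: joints at [1.2, 0.434, 0.025, 1.573, -0.012, 1.134, -0.075], TCP at [0.165, -0.603, 0.405] pointing down, gripper open.
Joint ranges: [-2.62, 2.62], [-0.44, 2.09], [-1.27, 1.32], [0.08, 2.57], [-1.32, 4.46], [0.12, 2], [-2.74, 2.74]. Speed limits (rad/s): [2.22, 2.22, 3.01, 3.01, 3.14, 3.14, 3.14].

### API

Orientations are given as a rotation vector (axis times angle).
In Python, from cell import arm, get_image, search_frame, pinpoint gives the robot as it stands.
- The arm moves only by the tool arm_command, never from a script. Its argument "motion" is a list of rows, each a list of 7 numbers: the finger opening in mm, from 0 to 91.8, then the shift along the tool's x, y, z in mm, then the turn, a rotation vector about the tool's x, y, z in degrees. In form: [[fingers, x, y, z, ax, ay, az], ...]. A call has 1 to 5 rows; each row shifts and turns the commanded pose from where the row before left it, along the tool's axes as they then stand; what a row does not reach is not made up. A row lasts 1/8 s, in which the tool goes at most 62.5 mm and 10.7 degrees, less where a joint would pass 70% of its speed; a pose out of reach is approached as far as the arm can. A call with a gripper value outside its range is refused whole. The fingers move at their own pace and stop on an object; "newtons" is the grip in N (left out, the last holds). Time passes only in rows, so rows that do not move let the fingers close. It gives the time, the measured TCP pose, the force and the opening at its end, in the units of the state.
- arm.observe(): the state, without advancing time (a new reading comes with each control period).
- get_image(name): name is "side" or "top"; returns a dict with "frame" (400x640x3 uint8, red, green, blue), "range_z" (400x640 float32, m along the optical axis (not along the pixel's ray), 0 where there is no reading), "K" (3x3 intrinsics, pixels), "origin" and "rotation" of the camera in the world. Camera axes: x right, y down, z forward; pixel columns grow to the right and rows downward; lengths in m; the calibration is good to about 2 mm. A picture is of the moment at which its call begins.
- arm.sign_off(): hands the job in, once; it reports no verdict.
Trained networks look in the newest picture that a camera, given by its name, has taken for a name from the list of things; names that differ only in an ending like _2 or _b are one class to them, and where a whole thing is asked for, a point or a joint stands for the part that bears it (a point fixed in the world has none). Each returns a list of dicts, best first, with "p" (0 to 1); they miss things now and then, are a little off and sometimes report something else, mostly with a low value. They report only what shows in the picture. A call takes as long as a camera call.
- search_frame(camera, target): "point" ([x, y, z] in m, in world coordinates, good to about 4 mm: the middle of the surface that is visible of it).
- pinpoint(camera, target): "point" ([x, y, z] in m, in world coordinates, good to about 4 mm: a listed point, or the origin of a listed thing).
The state is a dict: "clock": time; "joints": joint angles; "dq": joint speeds; "joint_efforts": joint torques, N m; "position": TCP position; "ee_rot": TCP orientation; "force": force on the tool from outside, world axes, zero at the start; "ft_torque": the same for the moment, N m; "width": opening from 0.0 (shut) to 1.0 (fully open).
Only numpy, scipy, OpenCV 4.12 (cv2) and the standard library are available. Lean on these libraries where they do the work, as an engineer would, in place of code of your own. Each camera call takes 0.05 s, during which the arm holds its last target. There are 200 camera calls.

### The job

Use the scoop to load at least three of the white grinding balls from the sloping trough into the steel jar without touching the balls with the gripper; spill none on the bench and leave none in the scoop. Lay the scoop flat on its rubber pad again, and turn the jar where it stands so that its bar-code label faces the reader's window. Leave the other glassware alone.

Things in the scene. Friction and masses are not known exactly. Their poses are not given: they have to be found in the camera images.
- trough: fixed dark steel trough with the balls at its low end, 178 mm long (its x), 78 mm wide. Origin on the bench under its middle. Its flat floor slopes down towards +x by 12 degrees. Inside: 170 mm along the slope, 70 mm wide. Square to the floor stand the low-end (+x) wall, 55 mm high above the floor, the side walls, 35 mm high, and a 10 mm lip at the high (-x) end; all 4 mm thick
- trough_floor (a point): middle of the trough's floor surface, 28 mm above the bench, 85 mm up or down the slope from the inner faces of the ends; axes as trough (level, not sloping)
- trough_low (a point): middle of the heap of balls: 10 mm above the trough's floor, on its middle line, 30 mm up the slope from the low-end wall; axes as the trough's
- scoop_in (a point): middle of the scoop's inside, in the scoop frame at x = -5, y = 0, z = 12 mm; axes as the scoop's
- scoop: loose steel scoop with a grey handle, on the pad. Origin under the middle of its flat pan, x to the open nose, z up. Pan 84 mm long (x -42 to 42), 57 mm wide (50 inside), floor 2 mm thick; back wall and sides 30 mm high, the sides falling to nothing from x = 4 to the nose. From x = -40, z = 20 mm a bar handle 104 mm long, 14 mm thick (y), 22 mm deep rises backward at 35 degrees. About 140 g
- scoop_grip (a point): point on the handle's centre line to grip across its 14 mm thickness, in the scoop frame at x = -90.8, y = 0, z = 55.6 mm; axes as the scoop's
- pad: fixed flat grey rubber pad, 130 x 110 mm, 4 mm thick; origin under its centre. The scoop's place, with the scoop's origin near its centre
- jar: loose open steel grinding jar, 68 mm outside diameter, 62 mm inside, 75 mm high, inner floor 6 mm up, 350 g. Origin at the centre of its underside, z up, x towards the paper bar-code label on its side; above the label a small lug (12 mm wide) stands out 8.5 mm at the rim, z 65 to 75 mm
- jar_mouth (a point): centre of the jar's mouth, 75 mm above its underside; axes as the jar's
- jar_mid (a point): inside the jar, on its axis, 30 mm above its underside; axes as the jar's
- reader: fixed grey code reader block, 60 mm deep (x), 90 mm wide, 80 mm high; origin under its middle; its dark window is on its -x face, towards the jar
- window (a point): centre of the reader's window, on the -x face of the block 48 mm above the bench; axes as the reader's. The jar stands about 100 mm in front of it
- amber: bystander: amber bottle with a blue cap, 60 mm diameter, 150 mm high; origin under its centre
- beaker: bystander: empty glass beaker, 70 mm diameter, 90 mm high; origin under its centre
- tube: bystander: clear tube with orange cap lying on the bench along its x, 109 mm long, 21 mm thick; origin under its middle
- wash: bystander: white plastic wash bottle, 72 mm diameter, 170 mm high; origin under its centre
- ball0: white ceramic grinding ball, 20 mm diameter, about 16 g, polished (rolls freely, slides easily), loose; origin at its centre. Six alike
- ball1: white ceramic grinding ball, 20 mm diameter, about 16 g, polished (rolls freely, slides easily), loose; origin at its centre. Six alike
- ball2: white ceramic grinding ball, 20 mm diameter, about 16 g, polished (rolls freely, slides easily), loose; origin at its centre. Six alike
- ball3: white ceramic grinding ball, 20 mm diameter, about 16 g, polished (rolls freely, slides easily), loose; origin at its centre. Six alike
- ball4: white ceramic grinding ball, 20 mm diameter, about 16 g, polished (rolls freely, slides easily), loose; origin at its centre. Six alike
- ball5: white ceramic grinding ball, 20 mm diameter, about 16 g, polished (rolls freely, slides easily), loose; origin at its centre. Six alike

How it is judged:
On the way, in this order (a step that is already met when the one before it is completed fails the run):
1. at least three balls ride in the scoop, lifted clear of the trough (more than 110 mm above the bench) (height (world z) of scoop_in above 0.11 m and ((distance between each of ball0, ball1 and scoop_in below 0.046 m and distance between any of ball2, ball3, ball4, ball5 and scoop_in below 0.046 m) or (distance between each of ball0, ball2 and scoop_in below 0.046 m and distance between any of ball3, ball4, ball5 and scoop_in below 0.046 m) or (distance between each of ball0, ball3 and scoop_in below 0.046 m and distance between any of ball4, ball5 and scoop_in below 0.046 m) or (distance between each of ball0, ball4 and scoop_in below 0.046 m and distance between ball5 and scoop_in below 0.046 m) or (distance between each of ball1, ball2 and scoop_in below 0.046 m and distance between any of ball3, ball4, ball5 and scoop_in below 0.046 m) or (distance between each of ball1, ball3 and scoop_in below 0.046 m and distance between any of ball4, ball5 and scoop_in below 0.046 m) or (distance between each of ball1, ball4 and scoop_in below 0.046 m and distance between ball5 and scoop_in below 0.046 m) or (distance between each of ball2, ball3 and scoop_in below 0.046 m and distance between any of ball4, ball5 and scoop_in below 0.046 m) or (distance between each of ball2, ball4 and scoop_in below 0.046 m and distance between ball5 and scoop_in below 0.046 m) or (distance between each of ball3, ball4 and scoop_in below 0.046 m and distance between ball5 and scoop_in below 0.046 m))), for 0.2 s.
2. at least three balls lie in the jar (((distance between each of ball0, ball1 and jar_mid below 0.04 m and distance between any of ball2, ball3, ball4, ball5 and jar_mid below 0.04 m) or (distance between each of ball0, ball2 and jar_mid below 0.04 m and distance between any of ball3, ball4, ball5 and jar_mid below 0.04 m) or (distance between each of ball0, ball3 and jar_mid below 0.04 m and distance between any of ball4, ball5 and jar_mid below 0.04 m) or (distance between each of ball0, ball4 and jar_mid below 0.04 m and distance between ball5 and jar_mid below 0.04 m) or (distance between each of ball1, ball2 and jar_mid below 0.04 m and distance between any of ball3, ball4, ball5 and jar_mid below 0.04 m) or (distance between each of ball1, ball3 and jar_mid below 0.04 m and distance between any of ball4, ball5 and jar_mid below 0.04 m) or (distance between each of ball1, ball4 and jar_mid below 0.04 m and distance between ball5 and jar_mid below 0.04 m) or (distance between each of ball2, ball3 and jar_mid below 0.04 m and distance between any of ball4, ball5 and jar_mid below 0.04 m) or (distance between each of ball2, ball4 and jar_mid below 0.04 m and distance between ball5 and jar_mid below 0.04 m) or (distance between each of ball3, ball4 and jar_mid below 0.04 m and distance between ball5 and jar_mid below 0.04 m))), for 0.2 s.
At the end, for the whole second after the job is handed in: 3 or more balls in the jar, all others in the trough; jar upright, within 35 mm of its start, window ahead of the label and under 30 mm off the line straight out of it (17 degrees); scoop level on the pad, its origin within 35 mm of the pad's centre; jar and scoop at rest (((distance between each of ball0, ball1 and jar_mid below 0.04 m and distance between any of ball2, ball3, ball4, ball5 and jar_mid below 0.04 m) or (distance between each of ball0, ball2 and jar_mid below 0.04 m and distance between any of ball3, ball4, ball5 and jar_mid below 0.04 m) or (distance between each of ball0, ball3 and jar_mid below 0.04 m and distance between any of ball4, ball5 and jar_mid below 0.04 m) or (distance between each of ball0, ball4 and jar_mid below 0.04 m and distance between ball5 and jar_mid below 0.04 m) or (distance between each of ball1, ball2 and jar_mid below 0.04 m and distance between any of ball3, ball4, ball5 and jar_mid below 0.04 m) or (distance between each of ball1, ball3 and jar_mid below 0.04 m and distance between any of ball4, ball5 and jar_mid below 0.04 m) or (distance between each of ball1, ball4 and jar_mid below 0.04 m and distance between ball5 and jar_mid below 0.04 m) or (distance between each of ball2, ball3 and jar_mid below 0.04 m and distance between any of ball4, ball5 and jar_mid below 0.04 m) or (distance between each of ball2, ball4 and jar_mid below 0.04 m and distance between ball5 and jar_mid below 0.04 m) or (distance between each of ball3, ball4 and jar_mid below 0.04 m and distance between ball5 and jar_mid below 0.04 m)) and (distance between ball0 and jar_mid below 0.04 m or distance between ball0 and trough_low below 0.042 m) and (distance between ball1 and jar_mid below 0.04 m or distance between ball1 and trough_low below 0.042 m) and (distance between ball2 and jar_mid below 0.04 m or distance between ball2 and trough_low below 0.042 m) and (distance between ball3 and jar_mid below 0.04 m or distance between ball3 and trough_low below 0.042 m) and (distance between ball4 and jar_mid below 0.04 m or distance between ball4 and trough_low below 0.042 m) and (distance between ball5 and jar_mid below 0.04 m or distance between ball5 and trough_low below 0.042 m) and x of window in the frame of jar above 0.05 m and y of window in the frame of jar between -0.03 and 0.03 m and angle between jar's own z axis and vertical below 0.1 rad and distance of jar from where it was at the start of the episode below 0.035 m and linear speed of each of jar, scoop below 0.02 m/s and horizontal distance between scoop and pad below 0.035 m and angle between scoop's own z axis and vertical below 0.12 rad and height (world z) of scoop below 0.012 m); the robot touches nothing.
It fails at once if a finger presses on a ball (over 0.5 N) (contact force between the fingers and ball0 above 0.5 N or contact force between the fingers and ball1 above 0.5 N or contact force between the fingers and ball2 above 0.5 N or contact force between the fingers and ball3 above 0.5 N or contact force between the fingers and ball4 above 0.5 N or contact force between the fingers and ball5 above 0.5 N).
It fails at once if the jar is tipped over 30 degrees (angle between jar's own z axis and vertical above 0.52 rad).
It fails at once if the jar is lifted more than 30 mm off the bench (height (world z) of jar above 0.03 m).
It fails at once if a bystander (bottle, beaker, tube) is moved more than 40 mm (distance of any of amber, beaker, tube, wash from where it was at the start of the episode above 0.04 m).
It also fails if it takes over 70 s, if anything falls off the work surface, if the arm or the gripper's body presses on something with over 40 N, if the wrist force passes 120 N, or if a joint passes its speed limit or range.

## Working session

There is one attempt and no reset: what is moved stays moved. The work goes in short steps, Python scripts to look and compute and a tool call to move; the robot and the scene stay as the last step left them, time stands still between calls to the robot, and variables do not carry over. Pictures are saved under pics/ and viewed, about 8 in all and at most 12, crops included, and the job is handed in when it is done.

Besides the shell and the picture viewer there is one more tool, called as name(argument=value, ...), one argument or row to a line, values as JSON. arm_command: Moves the arm, as the interface text tells. Its arguments: {"type":"object","properties":{"motion":{"type":"array"},"newtons":{"type":"number"}},"required":["motion"]}

```bash
ls; mkdir -p pics; python3 - <<'E'
from cell import arm,get_image,search_frame,pinpoint
import cv2,numpy as np
s=arm.observe();print({k:np.round(v,3) for k,v in s.items()})
for c in("top","side"):
    d=get_image(c);cv2.imwrite(f"pics/{c}0.png",d["frame"][:,:,::-1]);print(c,d["K"].tolist(),np.round(d["origin"],3),np.round(d["rotation"],3).tolist())
    for t in("trough","trough_floor","trough_low","scoop","scoop_grip","scoop_in","pad","jar","jar_mouth","reader","window","amber","beaker","tube","wash","ball0"):
        r=pinpoint(c,t);print(t,[(np.round(q["point"],3).tolist(),round(q["p"],2)) for q in r[:6 if t=="ball0" else 2]])
E
```

```text
pics
{'clock': np.float64(0.0), 'joints': array([ 1.2  ,  0.435,  0.025,  1.574, -0.012,  1.134, -0.075]), 'dq': array([ 0.001,  0.   ,  0.001,  0.001, -0.002,  0.   , -0.002]), 'joint_efforts': array([-0.0000e+00, -6.6786e+01,  9.8400e-01, -3.1446e+01, -6.1000e-02,
        4.3000e-02,  0.0000e+00]), 'position': array([ 0.165, -0.602,  0.404]), 'ee_rot': array([ 1.011,  1.325, -1.009]), 'force': array([0.751, 0.857, 0.093]), 'ft_torque': array([0.053, 0.045, 0.013]), 'width': np.float64(1.002)}
top [[473.97537182446484, 0.0, 319.22336248369], [0.0, 473.97537182446484, 203.51040462526245], [0.0, 0.0, 1.0]] [ 0.334 -0.093  1.241] [-2.181, 2.033, -0.215]
trough [([0.563, -0.238, 0.0], 0.85), ([0.436, 0.005, 0.002], 0.51)]
trough_floor [([0.562, -0.237, 0.027], 0.83)]
trough_low [([0.62, -0.243, 0.026], 0.91)]
scoop [([0.568, 0.245, 0.003], 0.81)]
scoop_grip [([0.48, 0.215, 0.06], 0.95), ([0.616, -0.244, 0.024], 0.7)]
scoop_in [([0.561, 0.247, 0.015], 0.59)]
pad [([0.573, 0.238, -0.0], 0.75)]
jar [([0.536, 0.026, 0.003], 0.81)]
jar_mouth [([0.534, 0.023, 0.074], 0.81)]
reader [([0.664, 0
[... 883 characters left out ...]
([0.614, -0.242, 0.025], 0.27)]
scoop_in [([0.561, 0.244, 0.018], 0.82), ([0.799, 0.152, 0.001], 0.67)]
pad [([0.569, 0.238, 0.002], 0.69), ([0.8, 0.152, -0.0], 0.23)]
jar [([0.541, 0.022, 0.005], 0.96), ([0.666, 0.018, 0.003], 0.45)]
jar_mouth [([0.538, 0.025, 0.021], 0.24)]
reader [([0.666, 0.016, 0.001], 0.84)]
window [([0.638, 0.012, 0.05], 0.63)]
amber [([0.796, 0.151, 0.002], 0.63)]
beaker [([0.794, -0.135, -0.002], 0.65)]
tube [([0.441, 0.006, -0.003], 0.57), ([0.536, 0.025, 0.002], 0.22)]
wash [([0.55, -0.492, -0.0], 0.9)]
ball0 [([0.641, -0.248, 0.019], 0.58), ([0.64, -0.221, 0.022], 0.56), ([0.478, 0.215, 0.059], 0.55), ([0.621, -0.22, 0.029], 0.51), ([0.615, -0.245, 0.028], 0.48)]
```

View pics/top0.png

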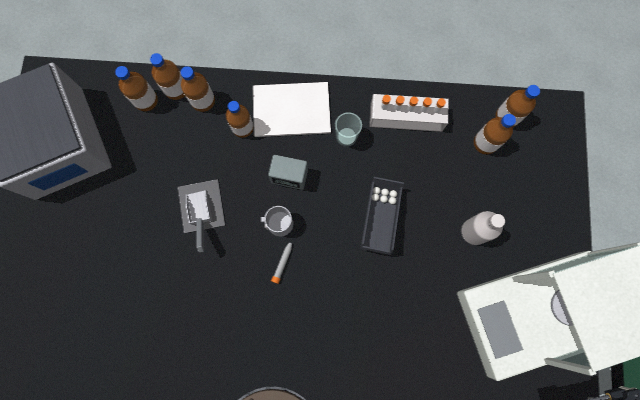

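View pics/side0.png

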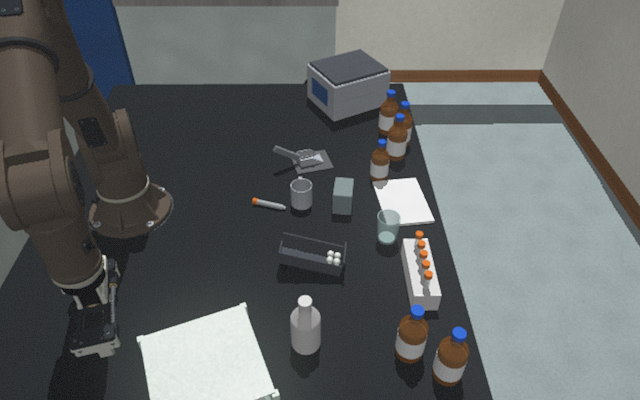

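The top view shows the pad and scoop at about (200,210), the jar at (278,221) with its lug pointing left at (264,219), the reader at (288,172), and the trough at (383,215) with balls at its far end (385,193). The side view agrees. Next I'll get the yaws from depth.

```bash
cat > h.py <<'E'
import numpy as np,cv2
from scipy.spatial.transform import Rotation as Ro,Slerp
def cloud(d):
    z=d["range_z"];v,u=np.mgrid[:z.shape[0],:z.shape[1]];K=d["K"]
    P=np.stack([(u-K[0,2])/K[0,0]*z,(v-K[1,2])/K[1,1]*z,z],-1)
    r=np.array(d["rotation"]);R=r if r.shape==(3,3) else Ro.from_rotvec(r).as_matrix()
    W=P@R.T+np.array(d["origin"]);W[z==0]=np.nan
    return W
def tool(yaw,pitch):
    """tool rot: x down at pitch 0, z (jaws) along scoop y; pitch>0 = nose up (deg). yaw of scoop x"""
    M=np.array([[0,-1,0],[0,0,1],[-1,0,0]],float)  # cols: tool x=-Z, y=-X, z=+Y
    return Ro.from_euler('z',yaw,degrees=True)*Ro.from_euler('y',-pitch,degrees=True)*Ro.from_matrix(M)
def plan(p0,R0,p1,R1,f,n=None):
    p0,p1=np.array(p0),np.array(p1)
    ang=np.degrees((R0.inv()*R1).magnitude());L=np.linalg.norm(p1-p0)*1000
    n=n or max(1,int(np.ceil(max(L/60,ang/10))))
    S=Slerp([0,1],Ro.concatenate([R0,R1]));p,R=p0,R0
    print(f"  n={n} L={L:.0f} ang={ang:.0f} ->",np.round(p1,3))
    for k in range(1,n+1):
        q=p0+(p1-p0)*k/n;T=S(k/n)
        s=np.round(R.inv().apply(q-p)*1000,1);a=np.round((R.inv()*T).as_rotvec(degrees=True),1)
        print("  ",[f]+s.tolist()+a.tolist(),end=",\n" if k%5==0 else ",")
        p=p+R.apply(s/1000);R=R*Ro.from_rotvec(a,degrees=True)
    print();return p,R
def scoop_tcp(o,yaw,pitch,g=(-90.8,0,55.6)):
    """TCP for scoop origin o (m), gripped at g (scoop frame mm), with tool vertical when pitch=0"""
    S=Ro.from_euler('z',yaw,degrees=True)*Ro.from_euler('y',-pitch,degrees=True)
    T=tool(yaw,pitch)
    return np.array(o)+S.apply(np.array(g)/1000)-T.apply([.159,0,0]),T
E
python3 - <<'E'
from h import *; from cell import arm,get_image
d=get_image("top");W=cloud(d);I=d["frame"].astype(int)
def box(x0,x1,y0,y1,z0,z1): 
    return (W[...,0]>x0)&(W[...,0]<x1)&(W[...,1]>y0)&(W[...,1]<y1)&(W[...,2]>z0)&(W[...,2]<z1)
def rect(m,n):
    P=W[m][:,:2].astype(np.float32);r=cv2.minAreaRect(P);print(n,m.sum(),np.round(r[0],3),np.round(r[1],3),round(r[2],1),'mean',np.round(W[m].mean(0),3))
rect(box(.6,.75,-.06,.09,.07,.09),"reader top")
rect(box(.44,.7,-.33,-.15,.01,.09),"trough all")
rect(box(.5,.68,.15,.33,.002,.05),"pad+pan")
m=box(.38,.51,.15,.28,.04,.12);P=W[m];c=P.mean(0);u,s,v=np.linalg.svd(P-c);rect(m,"handle");print("dir",v[0],np.degrees(np.arctan2(v[0][1],v[0][0])))
m=box(.48,.6,-.04,.1,.062,.085);rect(m,"jar rim")
P=W[m][:,:2].astype(np.float32);c0=np.array([.537,.024]);r=np.hypot(*(P-c0).T);Q=P[r>.037];print("lug",len(Q),Q.mean(0)if len(Q) else 0)
c,R=cv2.minEnclosingCircle(P[r<.037]);print("circle",c,R)
if len(Q):e=Q.mean(0)-c;print("lug yaw",np.degrees(np.arctan2(e[1],e[0])))
rect(box(.36,.52,-.06,.08,.008,.03),"tube")
# trough: side wall tops
m=box(.45,.66,-.32,-.16,.04,.08);rect(m,"trough walls")
# balls
hsv=I.min(-1)>170
mb=hsv&box(.55,.7,-.32,-.16,.0,.08);print("ball z",np.round(np.nanmax(W[mb][:,2]),3)); 
s=arm.observe();print(s["position"],tool(0,0).as_rotvec(),s["ee_rot"],Ro.from_rotvec(s["ee_rot"]).as_matrix().round(3).tolist())
E
```

```text
reader top 826 [0.667 0.01 ] [0.09  0.062] 81.9 mean [0.665 0.01  0.079]
trough all 2335 [ 0.568 -0.238] [0.079 0.188] 82.6 mean [ 0.569 -0.24   0.038]
pad+pan 2159 [0.59 0.24] [0.179 0.18 ] 0.1 mean [0.576 0.238 0.007]
handle 179 [0.475 0.214] [0.073 0.013] 16.8 mean [0.474 0.213 0.072]
dir [-0.82761725 -0.23949364  0.5076342 ] -163.86075716472888
jar rim 163 [0.536 0.023] [0.068 0.066] 49.6 mean [0.536 0.029 0.073]
lug 13 [0.53297526 0.06335979]
circle (0.5352373123168945, 0.025247983634471893) 0.03550131991505623
lug yaw 93.3967003188169
tube 304 [0.451 0.016] [0.142 0.06 ] 7.7 mean [0.438 0.01  0.017]
trough walls 805 [ 0.568 -0.238] [0.079 0.187] 82.7 mean [ 0.551 -0.238  0.054]
ball z 0.041
[ 0.165348   -0.60273919  0.40473944] [-1.20919958  1.20919958  1.20919958] [ 1.00974716  1.32402233 -1.00980079] [[-0.0, 0.964, 0.265], [-0.0, 0.265, -0.964], [-1.0, -0.0, 0.0]]
```

```bash
sed -i 's/^    M=.*/    M=np.array([[0,1,0],[0,0,-1],[-1,0,0]],float)  # cols: tool x=-Z, y=+X, z=-Y/' h.py
python3 - <<'E'
from h import *; from cell import arm
s=arm.observe();p,R=s["position"],Ro.from_rotvec(s["ee_rot"])
p,R=plan(p,R,[.44,-.25,.42],tool(16.3,0),91,10)
g,T=scoop_tcp([.568,.245,.004],16.3,0);print(g)
p,R=plan(p,R,g+[0,0,.08],T,91,10)
E
```

```text
n=10 L=447 ang=1 -> [ 0.44 -0.25  0.42]
   [91, -1.5, 35.8, -26.8, -0.1, 0.0, 0.0],   [91, -1.6, 35.9, -26.6, -0.1, 0.0, 0.0],   [91, -1.5, 35.9, -26.7, -0.1, 0.0, 0.0],   [91, -1.5, 35.9, -26.5, -0.1, 0.0, 0.0],   [91, -1.5, 36.1, -26.5, -0.1, 0.0, 0.0],
   [91, -1.6, 36.0, -26.5, -0.1, 0.0, 0.0],   [91, -1.5, 36.1, -26.4, -0.1, 0.0, 0.0],   [91, -1.5, 36.1, -26.3, -0.1, 0.0, 0.0],   [91, -1.5, 36.2, -26.2, -0.1, 0.0, 0.0],   [91, -1.6, 36.3, -26.2, -0.1, 0.0, 0.0],

[0.48084968 0.21951546 0.2186    ]
  n=10 L=487 ang=0 -> [0.481 0.22  0.299]
   [91, 12.1, 17.1, -43.9, 0.0, 0.0, 0.0],   [91, 12.2, 17.1, -43.9, 0.0, 0.0, 0.0],   [91, 12.1, 17.2, -43.9, 0.0, 0.0, 0.0],   [91, 12.2, 17.1, -43.9, 0.0, 0.0, 0.0],   [91, 12.1, 17.1, -43.9, 0.0, 0.0, 0.0],
   [91, 12.1, 17.1, -43.9, 0.0, 0.0, 0.0],   [91, 12.2, 17.2, -44.0, 0.0, 0.0, 0.0],   [91, 12.1, 17.1, -43.9, 0.0, 0.0, 0.0],   [91, 12.2, 17.1, -43.9, 0.0, 0.0, 0.0],   [91, 12.1, 17.1, -43.9, 0.0, 0.0, 0.0],
```

arm_command(
  motion=[
    [91, -1.5, 36, -26.5, 0, 0, 0],
    [91, -1.5, 36, -26.5, 0, 0, 0],
    [91, -1.5, 36, -26.5, 0, 0, 0],
    [91, -1.5, 36, -26.5, 0, 0, 0],
    [91, -1.5, 36, -26.5, 0, 0, 0],
  ],
)

```text
clock: 2.38
position: [0.3047, -0.4261, 0.4125]
ee_rot: [1.01, 1.324, -1.01]
force: [0.8, 0.5, 0.3]
width: 0.992
```

arm_command(
  motion=[
    [91, -1.5, 36, -26.5, 0, 0, 0],
    [91, -1.5, 36, -26.5, 0, 0, 0],
    [91, -1.5, 36, -26.5, 0, 0, 0],
    [91, -1.5, 36, -26.5, 0, 0, 0],
    [91, -1.5, 36, -26.5, -1, 0, 0],
  ],
)

```text
clock: 3.0
position: [0.4432, -0.2508, 0.42]
ee_rot: [0.996, 1.33, -0.996]
force: [0.8, 1.0, -0.2]
width: 0.99
```

arm_command(
  motion=[
    [91, 12, 17, -44, 0, 0, 0],
    [91, 12, 17, -44, 0, 0, 0],
    [91, 12, 17, -44, 0, 0, 0],
    [91, 12, 17, -44, 0, 0, 0],
    [91, 12, 17, -44, 0, 0, 0],
  ],
)

```text
clock: 3.62
position: [0.4621, -0.0155, 0.3596]
ee_rot: [0.997, 1.33, -0.996]
force: [1.5, -0.1, 0.7]
width: 0.988
```

arm_command(
  motion=[
    [91, 12, 17, -44, 0, 0, 0],
    [91, 12, 17, -44, 0, 0, 0],
    [91, 12, 17, -44, 0, 0, 0],
    [91, 12, 17, -44, 0, 0, 0],
    [91, 12, 17, -44, 0, 0, 0],
  ],
)

```text
clock: 4.25
position: [0.4819, 0.2196, 0.2995]
ee_rot: [0.997, 1.33, -0.997]
force: [0.6, -0.3, 0.1]
width: 0.989
```

```bash
python3 - <<'E'
from h import *; from cell import arm
s=arm.observe();p,R=s["position"],Ro.from_rotvec(s["ee_rot"]);print(p,s["joints"].round(2),s["clock"],R.as_matrix().round(3).tolist())
g,T=scoop_tcp([.568,.245,.004],16.3,0)
p,R=plan(p,R,g,T,60,4)
E
```

```text
[0.48193654 0.2195551  0.29945924] [-0.24  0.43 -0.39  1.91  0.21  0.84 -2.02] 4.25 [[0.001, 0.96, 0.281], [-0.0, 0.281, -0.96], [-1.0, 0.0, 0.0]]
  n=4 L=81 ang=0 -> [0.481 0.22  0.219]
   [60, 20.2, -0.3, -0.1, 0.0, 0.0, -0.0],   [60, 20.2, -0.2, -0.0, 0.0, 0.0, -0.0],   [60, 20.2, -0.3, -0.1, 0.0, 0.0, -0.0],   [60, 20.3, -0.3, -0.1, 0.0, 0.0, -0.0],
```

arm_command(
  motion=[
    [60, 20, 0, 0, 0, 0, 0],
    [60, 20, 0, 0, 0, 0, 0],
    [60, 20, 0, 0, 0, 0, 0],
    [60, 20.5, -1, 0, 0, 0, 0],
    [60, 0, 0, 0, 0, 0, 0],
  ],
  newtons=60,
)

```text
clock: 4.88
position: [0.4804, 0.2175, 0.2181]
ee_rot: [0.995, 1.332, -0.999]
force: [0.1, -0.7, -0.3]
width: 0.653
```

arm_command(
  motion=[
    [0, 0, 0, 0, 0, 0, 0],
    [0, 0, 0, 0, 0, 0, 0],
    [0, 0, 0, 0, 0, 0, 0],
    [0, 0, 0, 0, 0, 0, 0],
    [0, 0, 0, 0, 0, 0, 0],
  ],
  newtons=60,
)

```text
clock: 5.5
position: [0.4809, 0.2178, 0.2193]
ee_rot: [0.997, 1.331, -0.997]
force: [0.1, -0.3, 1.5]
width: 0.164
```

arm_command(
  motion=[
    [0, 0, 0, 0, 0, 0, 0],
    [0, -20, 0, 0, 0, 0, 0],
    [0, -30, 0, 0, 0, 0, 0],
    [0, -30, 0, 0, 0, 0, 0],
    [0, 0, 0, 0, 0, 0, 0],
  ],
)

```text
clock: 6.12
position: [0.4814, 0.2182, 0.301]
ee_rot: [0.999, 1.329, -0.994]
force: [-0.5, 0.4, -1.5]
width: 0.153
```

```bash
python3 - <<'E'
from h import *; from cell import arm,get_image,pinpoint
s=arm.observe();p=s["position"];print(p,s["width"]*91.8,s["clock"])
for c in("top","side"):
    d=get_image(c);cv2.imwrite(f"pics/{c}1.png",d["frame"][:,:,::-1]);W=cloud(d)
    for t in("scoop","scoop_grip","scoop_in"):print(c,t,[(np.round(q["point"],3).tolist(),round(q["p"],2)) for q in pinpoint(c,t)[:1]])
d=get_image("top");W=cloud(d)
m=(W[...,0]>.53)&(W[...,0]<.63)&(W[...,1]>.18)&(W[...,1]<.3)&(W[...,2]>.06)&(W[...,2]<.14)
P=W[m];r=cv2.minAreaRect(P[:,:2].astype(np.float32));print(r,P.mean(0))
f=P[(P[:,2]<np.percentile(P[:,2],60))];A=np.c_[f[:,:2],np.ones(len(f))];print(np.linalg.lstsq(A,f[:,2],rcond=None)[0],len(f))
g=[-.0908,0,.0556];S=Ro.from_euler('z',16.3,degrees=True);print("pred origin",p-[0,0,.159]-S.apply(g))
E
```

```text
[0.48138219 0.21822244 0.30101754] 14.06116011256942 6.125
top scoop [([0.567, 0.246, 0.085], 0.87)]
top scoop_grip [([0.479, 0.22, 0.144], 0.64)]
top scoop_in [([0.564, 0.246, 0.096], 0.94)]
side scoop [([0.562, 0.243, 0.077], 0.61)]
side scoop_grip [([0.482, 0.218, 0.138], 0.79)]
side scoop_in [([0.56, 0.24, 0.098], 0.72)]
((0.5636346340179443, 0.24231119453907013), (0.08507736772298813, 0.0557522177696228), 16.07854652404785) [0.57493823 0.24322688 0.08757806]
[0.01130249 0.00093539 0.07714304] 309
pred origin [0.56853251 0.24370698 0.08641754]
```

```bash
cat >> h.py <<'E'
YT=-7.5;MID=np.array([.564,-.2375,.028]);G=(-90.0,0,55.6)
def tr(s,h):
    u=Ro.from_euler('z',YT,degrees=True).apply([1,0,0]);c,k=np.cos(np.radians(12)),np.sin(np.radians(12));z=np.array([0,0,1.])
    return MID+s/1000*(c*u-k*z)+h/1000*(k*u+c*z)
def scoop_of(s):
    R=Ro.from_rotvec(s["ee_rot"]);T0=tool(0,0);S=R*T0.inv();p=s["position"]+R.apply([.159,0,0])-S.apply(np.array(G)/1000)
    return p,S.as_euler('ZYX',degrees=True)*[1,-1,1]
E
python3 - <<'E'
from h import *; from cell import arm
s=arm.observe();p,R=s["position"],Ro.from_rotvec(s["ee_rot"]);print(scoop_of(s))
p,R=plan(p,R,p+[0,0,.09],tool(16.3,0),0,2)
g,T=scoop_tcp(tr(-25,85),YT,0,G);p,R=plan(p,R,g,T,0,10)
g,T=scoop_tcp(tr(-25,55),YT,-13.5,G);p,R=plan(p,R,g,T,0,3)
g,T=scoop_tcp(tr(-25,5),YT,-13.5,G);p,R=plan(p,R,g,T,0,3)
E
```

```text
(array([0.56684632, 0.24301587, 0.08392474]), array([ 1.63457122e+01, -6.13411322e-02, -8.57281162e-03]))
  n=2 L=90 ang=0 -> [0.481 0.218 0.389]
   [0, -45.0, -0.0, 0.0, 0.0, 0.0, 0.0],   [0, -45.0, -0.1, 0.0, 0.0, 0.0, 0.1],
  n=10 L=447 ang=24 -> [ 0.468 -0.225  0.331]
   [0, 5.8, -13.7, 42.1, 2.4, 0.0, -0.0],   [0, 5.7, -11.9, 42.7, 2.4, -0.0, -0.0],   [0, 5.8, -10.1, 43.1, 2.4, -0.0, -0.0],   [0, 5.8, -8.3, 43.5, 2.3, -0.0, -0.0],   [0, 5.7, -6.5, 43.8, 2.4, -0.0, -0.0],
   [0, 5.8, -4.7, 44.0, 2.4, -0.0, -0.0],   [0, 5.8, -2.8, 44.2, 2.4, -0.0, -0.0],   [0, 5.7, -1.0, 44.3, 2.4, -0.0, -0.0],   [0, 5.8, 0.8, 44.3, 2.4, -0.0, -0.0],   [0, 5.8, 2.7, 44.2, 2.3, -0.0, -0.0],

  n=3 L=49 ang=14 -> [ 0.514 -0.231  0.317]
   [0, 4.7, 15.5, 0.0, 0.0, -0.0, -4.5],   [0, 3.6, 15.7, 0.0, 0.0, -0.0, -4.5],   [0, 2.2, 16.1, 0.0, 0.0, 0.0, -4.5],
  n=3 L=50 ang=0 -> [ 0.504 -0.23   0.268]
   [0, 16.7, 0.4, 0.0, 0.0, 0.0, -0.0],   [0, 16.7, 0.4, 0.0, 0.0, 0.0, -0.0],   [0, 16.6, 0.4, 0.0, 0.0, 0.0, -0.0],
```

arm_command(
  motion=[
    [0, -45, 0, 0, 0, 0, 0],
    [0, -45, 0, 0, 0, 0, 0],
    [0, 6, -13.5, 42, 2.4, 0, 0],
    [0, 6, -12, 42.5, 2.4, 0, 0],
    [0, 6, -10, 43, 2.4, 0, 0],
  ],
)

```text
clock: 7.2
position: [0.4768, 0.0841, 0.371]
ee_rot: [1.092, 1.28, -1.092]
force: [1.2, 0.2, -2.3]
width: 0.148
```

arm_command(
  motion=[
    [0, 6, -8.5, 43.5, 2.4, 0, 0],
    [0, 6, -6.5, 44, 2.4, 0, 0],
    [0, 6, -4.5, 44, 2.4, 0, 0],
    [0, 6, -3, 44, 2.4, 0, 0],
    [0, 6, -1, 44, 2.4, 0, 0],
  ],
)

```text
clock: 7.82
position: [0.4701, -0.1369, 0.3409]
ee_rot: [1.247, 1.185, -1.247]
force: [0.6, -0.0, -1.4]
width: 0.147
```

arm_command(
  motion=[
    [0, 6, 1, 44, 2.4, 0, 0],
    [0, 6, 2.5, 44, 2.3, 0, 0],
    [0, 4.5, 15.5, 0, 0, 0, -4.5],
    [0, 3.5, 15.5, 0, 0, 0, -4.5],
    [0, 2, 16, 0, 0, 0, -4.5],
  ],
)

```text
clock: 8.45
position: [0.5138, -0.2299, 0.3152]
ee_rot: [1.196, 1.33, -1.477]
force: [0.2, 0.9, -2.1]
width: 0.15
```

```bash
python3 - <<'E'
from h import *; from cell import arm,get_image,pinpoint
s=arm.observe();print(scoop_of(s),tr(-25,55),s["force"])
p,R=s["position"],Ro.from_rotvec(s["ee_rot"])
g,T=scoop_tcp(tr(-25,5),YT,-13.5,G);plan(p,R,g,T,0,3)
for c in("top","side"):
    d=get_image(c);f=d["frame"][:,:,::-1];f=f[130:290,320:480] if c=="top" else f[190:310,240:400];cv2.imwrite(f"pics/{c}2.png",cv2.resize(f,None,fx=3,fy=3,interpolation=2))
    for t in("scoop","scoop_in","trough","trough_floor"):print(c,t,[(np.round(q["point"],3).tolist(),round(q["p"],2)) for q in pinpoint(c,t)[:1]])
a,b=cv2.imread("pics/top2.png"),cv2.imread("pics/side2.png");b=cv2.copyMakeBorder(b,0,a.shape[0]-b.shape[0],0,0,0);o=np.hstack([a,b]);cv2.imwrite("pics/both2.png",cv2.resize(o,None,fx=.8,fy=.8))
E
```

```text
(array([ 0.55025953, -0.23473896,  0.08538914]), array([-7.57565352e+00, -1.36515991e+01, -4.44917545e-03])) [ 0.55109283 -0.23580074  0.08699591] [ 0.19427449  0.85114266 -2.10920484]
  n=3 L=48 ang=0 -> [ 0.504 -0.23   0.268]
   [0, 16.1, 0.5, 0.3, -0.0, -0.0, 0.1],   [0, 16.2, 0.4, 0.4, -0.0, -0.0, 0.0],   [0, 16.1, 0.5, 0.3, -0.1, -0.0, 0.1],
top scoop []
top scoop_in []
top trough [([0.79, -0.139, -0.005], 0.59)]
top trough_floor []
side scoop [([0.548, -0.231, 0.081], 0.75)]
side scoop_in [([0.546, -0.231, 0.1], 0.84)]
side trough [([0.565, -0.237, -0.003], 0.9)]
side trough_floor [([0.567, -0.237, 0.029], 0.85)]
```

View pics/both2.png

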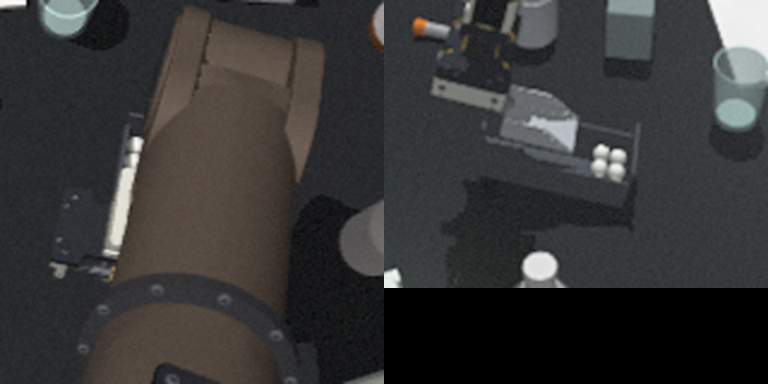

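The side view (right half) shows the scoop above the trough at about (540,120) and the balls at (610,160). I'll lower it now.

arm_command(
  motion=[
    [0, 16, 0.5, 0.5, 0, 0, 0],
    [0, 16, 0.5, 0.5, 0, 0, 0],
    [0, 14, 0.5, 0.5, 0, 0, 0],
    [0, 0, 0, 0, 0, 0, 0],
    [0, 0, 0, 0, 0, 0, 0],
  ],
)

```text
clock: 9.57
position: [0.5041, -0.23, 0.2705]
ee_rot: [1.198, 1.328, -1.474]
force: [1.2, 0.9, -1.1]
width: 0.147
```

arm_command(
  motion=[
    [0, 1.5, 0, 0, 0, 0, 0],
    [0, 0, 0, 0, 0, 0, 0],
  ],
)

```text
clock: 9.82
position: [0.5037, -0.2299, 0.2693]
ee_rot: [1.198, 1.328, -1.474]
force: [-0.2, -0.3, -0.1]
width: 0.145
```

arm_command(
  motion=[
    [0, 1.5, 0, 0, 0, 0, 0],
    [0, 0, 0, 0, 0, 0, 0],
  ],
)

```text
clock: 10.07
position: [0.5032, -0.2299, 0.2675]
ee_rot: [1.198, 1.329, -1.475]
force: [0.2, 0.6, -1.9]
width: 0.152
```

```bash
python3 - <<'E'
from h import *; from cell import arm,get_image,pinpoint
s=arm.observe();print(scoop_of(s),tr(-25,3),s["force"],s["ft_torque"])
E
```

```text
(array([ 0.54022781, -0.23479767,  0.03783292]), array([-7.56315391e+00, -1.35040507e+01, -6.01707897e-04])) [ 0.54037391 -0.23438957  0.03613224] [ 0.1863564   0.5550372  -1.88124942] [ 0.02865581 -0.20621095  0.04002532]
```

arm_command(
  motion=[
    [0, 2, 0, 0, 0, 0, 0],
    [0, 0, 0, 0, 0, 0, 0],
  ],
)

```text
clock: 10.32
position: [0.5026, -0.2298, 0.2654]
ee_rot: [1.197, 1.329, -1.475]
force: [-0.5, -0.2, -0.6]
width: 0.15
```

arm_command(
  motion=[
    [0, 1, 0, 0, 0, 0, 0],
    [0, 0, 0, 0, 0, 0, 0],
  ],
)

```text
clock: 10.58
position: [0.5025, -0.2298, 0.2646]
ee_rot: [1.198, 1.329, -1.475]
force: [-0.4, 0.0, -0.6]
width: 0.147
```

arm_command(
  motion=[
    [0, 1, 0, 0, 0, 0, 0],
    [0, 0, 0, 0, 0, 0, 0],
  ],
)

```text
clock: 10.82
position: [0.5023, -0.2298, 0.2639]
ee_rot: [1.198, 1.328, -1.474]
force: [-1.5, 1.1, 2.2]
width: 0.147
```

arm_command(
  motion=[
    [0, 1, 0, 0, 0, 0, 0],
    [0, 0, 0, 0, 0, 0, 0],
  ],
)

```text
clock: 11.08
position: [0.5022, -0.2298, 0.2632]
ee_rot: [1.198, 1.328, -1.474]
force: [-1.0, 1.1, 5.4]
width: 0.149
```

arm_command(
  motion=[
    [0, -0.2, 8, 0, 0, 0, 0],
    [0, -0.2, 8, 0, 0, 0, 0],
    [0, -0.2, 8, 0, 0, 0, 0],
    [0, -0.2, 6, 0, 0, 0, 0],
  ],
)

```text
clock: 11.58
position: [0.5315, -0.2337, 0.2569]
ee_rot: [1.198, 1.328, -1.474]
force: [-2.3, -0.0, 5.9]
width: 0.148
```

arm_command(
  motion=[
    [0, -0.2, 6, 0, 0, 0, 0],
    [0, -0.2, 6, 0, 0, 0, 0],
    [0, -0.2, 6, 0, 0, 0, 0],
    [0, -0.2, 6, 0, 0, 0, 0],
  ],
)

```text
clock: 12.08
position: [0.5544, -0.2369, 0.2521]
ee_rot: [1.197, 1.328, -1.475]
force: [-5.1, 0.9, 8.6]
width: 0.149
```

```bash
python3 - <<'E'
from h import *; from cell import arm,get_image,pinpoint
s=arm.observe();o,e=scoop_of(s);print(o,e,s["force"],"s est",[(o-tr(0,0))@(tr(1000,0)-tr(0,0))*1000])
d=get_image("side");f=d["frame"][:,:,::-1][190:310,240:400];cv2.imwrite("pics/side3.png",cv2.resize(f,None,fx=4,fy=4,interpolation=2))
E
```

```text
[ 0.59145664 -0.24186018  0.02241945] [ -7.58241599 -13.51645978  -0.01939031] [-5.10432704  0.88510937  8.6010896 ] s est [np.float64(28.343827918030858)]
```

View pics/side3.png

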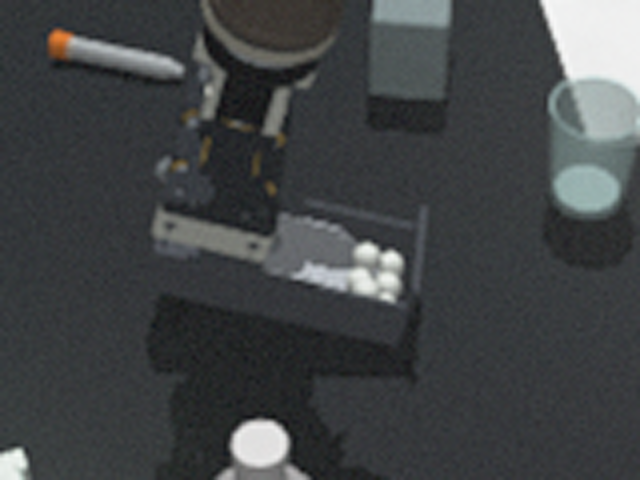

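The scoop's nose is now under the ball heap, around (360,265). I'll keep pushing toward the low wall.

arm_command(
  motion=[
    [0, -0.1, 4, 0, 0, 0, 0],
    [0, -0.1, 4, 0, 0, 0, 0],
  ],
)

```text
clock: 12.38
position: [0.5615, -0.2379, 0.2506]
ee_rot: [1.197, 1.33, -1.477]
force: [-6.9, 1.4, 10.2]
width: 0.151
```

arm_command(
  motion=[
    [0, -0.1, 3, 0, 0, 0, 0],
    [0, -0.1, 2, 0, 0, 0, 0],
  ],
)

```text
clock: 12.62
position: [0.5666, -0.2386, 0.2495]
ee_rot: [1.197, 1.329, -1.476]
force: [-5.0, 0.7, 9.0]
width: 0.146
```

arm_command(
  motion=[
    [0, -0.1, 2, 0, 0, 0, 0],
    [0, 0, 0, 0, 0, 0, 0],
  ],
)

```text
clock: 12.88
position: [0.5684, -0.2389, 0.2491]
ee_rot: [1.197, 1.329, -1.476]
force: [-5.1, 0.4, 9.2]
width: 0.147
```

arm_command(
  motion=[
    [0, 0, 2, 0, 0, 0, 0],
    [0, 0, 0, 0, 0, 0, 0],
  ],
)

```text
clock: 13.12
position: [0.569, -0.239, 0.2486]
ee_rot: [1.195, 1.332, -1.479]
force: [-12.1, 2.6, 14.2]
width: 0.15
```

```bash
python3 - <<'E'
from h import *; from cell import arm,get_image,pinpoint
s=arm.observe();o,e=scoop_of(s);print(o,e,s["force"],"s est",[(o-tr(0,0))@(tr(1000,0)-tr(0,0))*1000])
d=get_image("side");f=d["frame"][:,:,::-1][220:290,270:370];cv2.imwrite("pics/side4.png",cv2.resize(f,None,fx=6,fy=6,interpolation=2))
for r in pinpoint("side","ball0"):print(np.round(r["point"],3),round(r["p"],2))
E
```

```text
[ 0.60483031 -0.24386776  0.01875527] [ -7.60917222 -13.81501724  -0.01847782] [-12.08316007   2.57374374  14.17408615] s est [np.float64(42.33147694578612)]
[ 0.639 -0.248  0.03 ] 0.52
[ 0.624 -0.262  0.04 ] 0.51
[ 0.645 -0.225  0.032] 0.43
[ 0.626 -0.231  0.027] 0.37
```

View pics/side4.png

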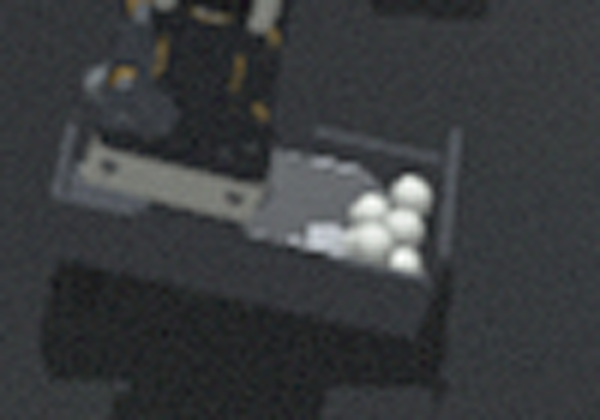

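Scoop is against the low wall, with balls at about (370-410, 190-260) over the pan. Next I'll tilt it up along the wall.

```bash
python3 - <<'E'
from h import *; from cell import arm
s=arm.observe();p,R=s["position"],Ro.from_rotvec(s["ee_rot"])
o,e=scoop_of(s);k=(o-tr(0,0))@(tr(0,1000)-tr(0,0))*1000;print("h now",k)
for th,l,n in((3,1,1),(9,2,2),(15,3,2),(21,5,2),(21,8,2)):
    t=np.radians(th);so=83-42*np.cos(t);h=k-.5+l+42*np.sin(t)
    g,T=scoop_tcp(tr(so,h),YT,th-12,G);p,R=plan(p,R,g,T,0,n)
o=tr(so,h)
for dz,pi,n in((.06,16,3),(.14,20,3)):
    g,T=scoop_tcp(o+[-.006 ,.0008,dz],YT,pi,G);p,R=plan(p,R,g,T,0,n)
E
```

```text
h now -0.44194973319867353
  n=1 L=20 ang=5 -> [ 0.549 -0.236  0.248]
   [0, 5.6, -19.0, -0.8, -0.1, -0.0, 4.8],
  n=2 L=22 ang=6 -> [ 0.528 -0.233  0.246]
   [0, 2.6, -10.6, -0.0, -0.0, -0.0, 3.0],   [0, 2.1, -10.8, -0.0, -0.0, -0.0, 3.0],
  n=2 L=21 ang=6 -> [ 0.508 -0.23   0.241]
   [0, 2.8, -10.1, -0.0, -0.0, -0.0, 3.0],   [0, 2.2, -10.2, -0.0, -0.0, -0.0, 3.0],
  n=2 L=20 ang=6 -> [ 0.489 -0.228  0.235]
   [0, 2.5, -9.5, -0.0, -0.0, -0.0, 3.0],   [0, 2.0, -9.6, -0.0, -0.0, -0.0, 3.0],
  n=2 L=3 ang=0 -> [ 0.49  -0.228  0.238]
   [0, -1.4, 0.5, -0.0, -0.0, -0.0, 0.0],   [0, -1.4, 0.5, -0.0, -0.0, -0.0, 0.0],
  n=3 L=53 ang=7 -> [ 0.461 -0.224  0.282]
   [0, -15.9, -7.3, -0.0, -0.0, -0.0, 2.3],   [0, -16.2, -6.8, -0.0, -0.0, -0.0, 2.4],   [0, -16.4, -6.0, -0.0, -0.0, -0.0, 2.3],
  n=3 L=70 ang=4 -> [ 0.448 -0.222  0.351]
   [0, -23.4, 2.4, -0.0, -0.0, -0.0, 1.3],   [0, -23.3, 3.0, -0.0, -0.0, -0.0, 1.4],   [0, -23.2, 3.5, -0.0, -0.0, -0.0, 1.3],
```

arm_command(
  motion=[
    [0, 2.5, -9.5, -0.4, 0, 0, 2.4],
    [0, 2.5, -9.5, -0.4, 0, 0, 2.4],
    [0, 2.5, -10.5, 0, 0, 0, 3],
    [0, 2, -11, 0, 0, 0, 3],
  ],
)

```text
clock: 13.72
position: [0.5287, -0.2327, 0.245]
ee_rot: [1.286, 1.181, -1.341]
force: [-0.8, -0.4, -1.6]
width: 0.15
```

arm_command(
  motion=[
    [0, 2.5, -10, 0, 0, 0, 3],
    [0, 2, -10, 0, 0, 0, 3],
    [0, 2.5, -9.5, 0, 0, 0, 3],
    [0, 2, -9.5, 0, 0, 0, 3],
    [0, -1.5, 0.5, 0, 0, 0, 0],
  ],
)

```text
clock: 14.35
position: [0.4905, -0.2275, 0.2363]
ee_rot: [1.369, 1.018, -1.189]
force: [-0.6, 0.2, -1.9]
width: 0.147
```

arm_command(
  motion=[
    [0, -1.5, 0.5, 0, 0, 0, 0],
    [0, 0, 0, 0, 0, 0, 0],
    [0, 0, 0, 0, 0, 0, 0],
  ],
)

```text
clock: 14.72
position: [0.4914, -0.2275, 0.2379]
ee_rot: [1.368, 1.019, -1.19]
force: [-6.7, 0.4, -2.4]
width: 0.147
```

```bash
python3 - <<'E'
from h import *; from cell import arm,get_image,pinpoint
s=arm.observe();o,e=scoop_of(s);print(o,e,s["force"],s["position"])
d=get_image("side");f=d["frame"][:,:,::-1][220:290,270:370];cv2.imwrite("pics/side5.png",cv2.resize(f,None,fx=6,fy=6,interpolation=2))
E
```

```text
[ 0.61303666 -0.24362995  0.0401809 ] [-7.57092188  9.07076934  0.01572368] [-6.71079241  0.38555591 -2.4103249 ] [ 0.49139149 -0.22752126  0.2379083 ]
```

View pics/side5.png

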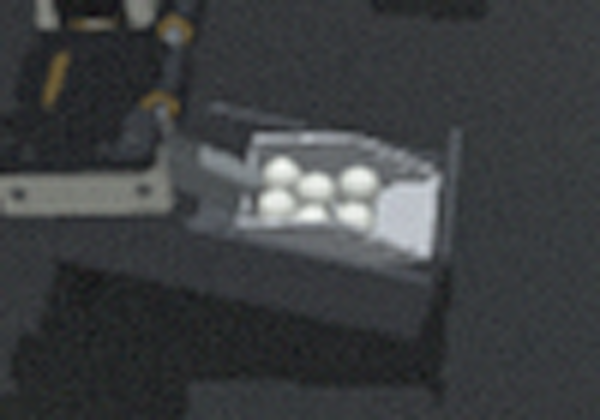

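All six balls are in the pan, at about (260-370, 170-215). Next: lift and carry.

```bash
cat >> h.py <<'E'
JAR=np.array([.536,.0245])
def nose(off,z,yaw,pitch):
    """TCP for nose bottom at jar centre + off (mm) along yaw, height z"""
    c=np.array([*JAR,z])+Ro.from_euler('z',yaw,degrees=True).apply([off/1000,0,0])
    S=Ro.from_euler('z',yaw,degrees=True)*Ro.from_euler('y',-pitch,degrees=True)
    return scoop_tcp(c-S.apply([.042,0,0]),yaw,pitch,G)
E
python3 - <<'E'
from h import *; from cell import arm
s=arm.observe();p,R=s["position"],Ro.from_rotvec(s["ee_rot"])
o,e=scoop_of(s)
for dx,dz,pi,n in((-.006,.06,16,4),(-.006,.12,18,3)):
    g,T=scoop_tcp(o+[dx ,0,dz],YT,pi,G);p,R=plan(p,R,g,T,0,n)
g,T=nose(-12,.17,40,16);p,R=plan(p,R,g,T,0,12)
g,T=nose(-10,.115,40,10);p,R=plan(p,R,g,T,0,4)
E
```

```text
n=4 L=52 ang=7 -> [ 0.463 -0.225  0.282]
   [0, -11.9, -5.4, 0.2, -0.0, -0.0, 1.7],   [0, -12.1, -5.1, 0.2, -0.0, -0.0, 1.8],   [0, -12.3, -4.6, 0.3, -0.1, 0.0, 1.7],   [0, -12.4, -4.3, 0.2, 0.0, -0.0, 1.7],
  n=3 L=55 ang=2 -> [ 0.456 -0.224  0.337]
   [0, -18.1, 3.0, -0.0, 0.0, -0.0, 0.7],   [0, -18.1, 3.3, -0.0, 0.0, -0.0, 0.6],   [0, -18.1, 3.4, -0.0, 0.0, -0.0, 0.7],
  n=12 L=141 ang=48 -> [ 0.384 -0.103  0.34 ]
   [0, -2.5, -6.8, -9.2, -3.8, 1.2, -0.2],   [0, -2.3, -6.2, -9.7, -3.8, 1.1, -0.1],   [0, -2.1, -5.6, -10.2, -3.8, 1.2, -0.2],   [0, -1.9, -4.9, -10.5, -3.7, 1.1, -0.1],   [0, -1.6, -4.2, -10.8, -3.8, 1.2, -0.2],
   [0, -1.4, -3.5, -11.1, -3.8, 1.1, -0.1],   [0, -1.2, -2.7, -11.4, -3.8, 1.2, -0.2],   [0, -0.9, -2.0, -11.5, -3.8, 1.1, -0.1],   [0, -0.7, -1.2, -11.7, -3.7, 1.2, -0.2],   [0, -0.5, -0.4, -11.7, -3.8, 1.2, -0.1],
   [0, -0.2, 0.3, -11.8, -3.8, 1.1, -0.2],   [0, 0.0, 1.1, -11.7, -3.8, 1.2, -0.2],
  n=4 L=42 ang=6 -> [ 0.4   -0.089  0.303]
   [0, 10.2, 2.5, 0.0, 0.0, -0.0, -1.5],   [0, 10.1, 2.7, 0.0, 0.0, -0.0, -1.5],   [0, 10.1, 3.1, 0.0, 0.0, -0.0, -1.5],   [0, 10.0, 3.3, 0.1, 0.0, -0.0, -1.5],
```

arm_command(
  motion=[
    [0, -12, -5.5, 0, 0, 0, 1.7],
    [0, -12, -5, 0, 0, 0, 1.8],
    [0, -12.5, -4.5, 0, 0, 0, 1.7],
    [0, -12.5, -4.5, 0, 0, 0, 1.7],
    [0, -18, 3, 0, 0, 0, 0.7],
  ],
)

```text
clock: 15.4
position: [0.46, -0.2234, 0.3014]
ee_rot: [1.414, 0.91, -1.088]
force: [0.0, -1.0, -2.2]
width: 0.148
```

arm_command(
  motion=[
    [0, -18, 3, 0, 0, 0, 0.7],
    [0, -18, 3.5, 0, 0, 0, 0.7],
    [0, 0, 0, 0, 0, 0, 0],
    [0, 0, 0, 0, 0, 0, 0],
  ],
)

```text
clock: 15.9
position: [0.4565, -0.2229, 0.3366]
ee_rot: [1.421, 0.891, -1.07]
force: [-0.3, -0.1, -2.2]
width: 0.147
```

arm_command(
  motion=[
    [0, -2.5, -7, -9, -3.8, 1.2, -0.2],
    [0, -2.5, -6, -10, -3.8, 1.1, -0.1],
    [0, -2, -5.5, -10, -3.8, 1.2, -0.2],
    [0, -2, -5, -10.5, -3.8, 1.1, -0.1],
    [0, -1.5, -4, -11, -3.8, 1.2, -0.2],
  ],
)

```text
clock: 16.52
position: [0.4263, -0.1719, 0.3374]
ee_rot: [1.199, 1.1, -0.819]
force: [0.6, 0.4, -2.1]
width: 0.152
```

arm_command(
  motion=[
    [0, -1.5, -3.5, -11, -3.8, 1.2, -0.1],
    [0, -1, -2.5, -11.5, -3.8, 1.1, -0.2],
    [0, -1, -2, -11.5, -3.8, 1.2, -0.1],
    [0, -0.5, -1, -11.5, -3.8, 1.2, -0.2],
    [0, -0.5, -0.5, -12, -3.8, 1.1, -0.1],
  ],
)

```text
clock: 17.15
position: [0.3966, -0.1214, 0.3387]
ee_rot: [0.962, 1.271, -0.562]
force: [-0.1, 1.4, -2.3]
width: 0.149
```

arm_command(
  motion=[
    [0, 0, 0.5, -12, -3.8, 1.2, -0.2],
    [0, 0, 1, -12, -3.8, 1.2, -0.2],
    [0, 0, 0, 0, 0, 0, 0],
  ],
)

```text
clock: 17.52
position: [0.3842, -0.1007, 0.3391]
ee_rot: [0.864, 1.332, -0.461]
force: [-0.5, -1.0, -2.0]
width: 0.15
```

```bash
python3 - <<'E'
from h import *; from cell import arm,get_image,pinpoint
s=arm.observe();o,e=scoop_of(s);print(o,e,s["force"],s["position"],s["clock"])
for c in("side","top"):
    d=get_image(c)
    for t in("scoop","scoop_in","jar","jar_mouth","ball0"):print(c,t,[(np.round(q["point"],3).tolist(),round(q["p"],2)) for q in pinpoint(c,t)[:6 if t=="ball0" else 1]])
    f=d["frame"][:,:,::-1];f=f[130:270,260:400] if c=="side" else f[160:300,210:350];cv2.imwrite(f"pics/{c}6.png",cv2.resize(f,None,fx=2.8,fy=2.8,interpolation=2))
cv2.imwrite("pics/both6.png",np.hstack([cv2.imread("pics/side6.png"),cv2.imread("pics/top6.png")]))
E
```

```text
[ 0.49606763 -0.00664388  0.15800234] [40.20577184 16.14793732 -0.10574931] [-0.45855387 -1.01093836 -2.00639049] [ 0.3842054  -0.1006755   0.33910468] 17.525
side scoop [([0.421, -0.072, 0.186], 0.6)]
side scoop_in [([0.49, -0.012, 0.17], 0.58)]
side jar [([0.54, 0.023, 0.004], 0.92)]
side jar_mouth [([0.533, 0.025, 0.075], 0.66)]
side ball0 [([0.793, -0.134, -0.002], 0.67), ([0.498, -0.011, 0.172], 0.56), ([0.488, 0.005, 0.17], 0.42)]
top scoop [([0.496, -0.006, 0.156], 0.79)]
top scoop_in [([0.491, -0.01, 0.166], 0.96)]
top jar [([0.537, 0.026, 0.002], 0.75)]
top jar_mouth [([0.535, 0.024, 0.072], 0.79)]
top ball0 [([0.5, -0.008, 0.171], 0.65), ([0.495, -0.034, 0.167], 0.6), ([0.473, -0.03, 0.16], 0.58), ([0.484, -0.014, 0.171], 0.56), ([0.483, 0.002, 0.17], 0.56), ([0.463, -0.02, 0.161], 0.47)]
```

View pics/both6.png

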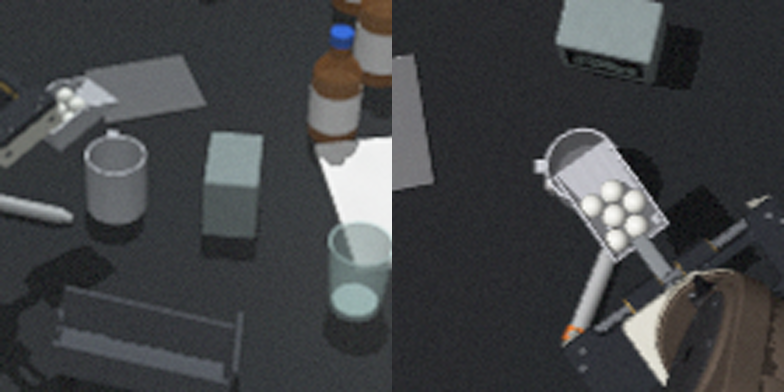

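Side view shows the empty trough, and the top view shows six balls in the scoop with its nose over the jar mouth, around (590,165). Now the pour.

```bash
python3 - <<'E'
from h import *; from cell import arm
s=arm.observe();p,R=s["position"],Ro.from_rotvec(s["ee_rot"])
for off,z,pi,n in((-10,.115,10,4),(-10,.090,3,3),(-10,.082,-9,6),(-8,.081,-24,5)):
    g,T=nose(off,z,40,pi);p,R=plan(p,R,g,T,0,n)
E
```

```text
n=4 L=41 ang=6 -> [ 0.4   -0.089  0.303]
   [0, 10.1, 2.1, 0.3, 0.0, 0.0, -1.5],   [0, 10.0, 2.5, 0.2, 0.1, 0.1, -1.6],   [0, 9.9, 2.6, 0.3, 0.0, 0.0, -1.5],   [0, 9.9, 3.0, 0.3, 0.1, 0.0, -1.6],
  n=3 L=25 ang=7 -> [ 0.419 -0.074  0.297]
   [0, 3.4, 7.6, -0.0, -0.0, 0.0, -2.3],   [0, 3.0, 7.7, -0.0, -0.0, 0.0, -2.4],   [0, 2.7, 7.9, -0.0, -0.0, 0.0, -2.3],
  n=6 L=49 ang=12 -> [ 0.454 -0.044  0.315]
   [0, -2.5, 7.8, -0.0, -0.0, 0.0, -2.0],   [0, -2.7, 7.8, -0.0, -0.0, 0.0, -2.0],   [0, -3.0, 7.6, -0.0, -0.0, 0.0, -2.0],   [0, -3.2, 7.6, -0.0, -0.0, 0.0, -2.0],   [0, -3.6, 7.4, -0.0, -0.0, 0.0, -2.0],
   [0, -3.7, 7.3, -0.0, -0.0, 0.0, -2.0],
  n=5 L=67 ang=15 -> [ 0.504 -0.002  0.331]
   [0, -5.2, 12.4, -0.0, -0.0, 0.0, -3.0],   [0, -5.9, 12.2, -0.0, -0.0, 0.0, -3.0],   [0, -6.6, 11.8, -0.1, -0.0, 0.0, -3.0],   [0, -7.1, 11.4, 0.0, -0.0, 0.0, -3.0],   [0, -7.7, 11.1, 0.0, -0.1, 0.0, -3.0],
```

arm_command(
  motion=[
    [0, 10, 2, 0.3, 0, 0, -1.5],
    [0, 10, 2.5, 0.3, 0, 0, -1.5],
    [0, 10, 2.5, 0.3, 0, 0, -1.5],
    [0, 10, 3, 0.3, 0, 0, -1.5],
  ],
)

```text
clock: 18.62
position: [0.4004, -0.0895, 0.303]
ee_rot: [0.797, 1.38, -0.543]
force: [-0.3, -0.4, -2.9]
width: 0.149
```

arm_command(
  motion=[
    [0, 3.5, 7.5, 0, 0, 0, -2.4],
    [0, 3, 7.5, 0, 0, 0, -2.4],
    [0, 2.5, 8, 0, 0, 0, -2.4],
    [0, 0, 0, 0, 0, 0, 0],
  ],
)

```text
clock: 19.12
position: [0.4192, -0.0734, 0.2974]
ee_rot: [0.713, 1.437, -0.638]
force: [0.6, 0.3, -2.2]
width: 0.151
```

```bash
python3 - <<'E'
from h import *; from cell import arm,pinpoint,get_image
s=arm.observe();o,e=scoop_of(s);n=o+Ro.from_euler('ZY',[e[0],-e[1]],degrees=True).apply([.042,0,0]);print(o,e,"nose",n,s["force"])
d=get_image("top");print([(q["point"],q["p"]) for q in pinpoint("top","scoop")[:1]])
E
```

```text
[ 0.49685192 -0.00856798  0.08786233] [40.23823016  3.02539346 -0.1738    ] nose [0.52886857 0.01852482 0.09007903] [ 0.64710492  0.28643384 -2.23373006]
[([0.499, -0.0061, 0.0858], 0.5)]
```

arm_command(
  motion=[
    [0, -2.5, 8, 0, 0, 0, -2],
    [0, -2.5, 8, 0, 0, 0, -2],
    [0, -3, 7.5, 0, 0, 0, -2],
    [0, -3, 7.5, 0, 0, 0, -2],
  ],
)

```text
clock: 19.73
position: [0.442, -0.0545, 0.3086]
ee_rot: [0.618, 1.496, -0.749]
force: [-0.4, -0.2, -3.1]
width: 0.147
```

arm_command(
  motion=[
    [0, -3.5, 7.5, 0, 0, 0, -2],
    [0, -3.5, 7.5, 0, 0, 0, -2],
    [0, 0, 0, 0, 0, 0, 0],
    [0, 0, 0, 0, 0, 0, 0],
    [0, 0, 0, 0, 0, 0, 0],
  ],
)

```text
clock: 20.35
position: [0.4538, -0.0445, 0.3138]
ee_rot: [0.568, 1.523, -0.802]
force: [0.5, 0.1, -1.8]
width: 0.15
```

arm_command(
  motion=[
    [0, -5, 12.5, 0, 0, 0, -3],
    [0, -6, 12, 0, 0, 0, -3],
    [0, -6.5, 12, 0, 0, 0, -3],
    [0, 0, 0, 0, 0, 0, 0],
    [0, 0, 0, 0, 0, 0, 0],
  ],
)

```text
clock: 20.98
position: [0.4838, -0.0191, 0.3232]
ee_rot: [0.452, 1.582, -0.921]
force: [-0.0, 0.2, -2.0]
width: 0.149
```

```bash
python3 - <<'E'
from h import *; from cell import arm,get_image,pinpoint
s=arm.observe();o,e=scoop_of(s);print(o,e,s["force"],s["position"],s["clock"])
for c in("side","top"):
    d=get_image(c)
    for t in("jar","ball0"):print(c,t,[(np.round(q["point"],3).tolist(),round(q["p"],2)) for q in pinpoint(c,t)[:6 if t=="ball0" else 1]])
    f=d["frame"][:,:,::-1];f=f[130:270,260:400] if c=="side" else f[160:300,210:350];cv2.imwrite(f"pics/{c}7.png",cv2.resize(f,None,fx=2.8,fy=2.8,interpolation=2))
cv2.imwrite("pics/both7.png",np.hstack([cv2.imread("pics/side7.png"),cv2.imread("pics/top7.png")]))
E
```

```text
[ 0.49908969 -0.0071257   0.0912535 ] [ 40.05925459 -17.97710792  -0.17790747] [-0.04932594  0.24844763 -2.02301127] [ 0.48383314 -0.01908376  0.32315305] 20.975
side jar [([0.538, 0.024, 0.0], 0.66)]
side ball0 []
top jar []
top ball0 [([0.791, -0.137, -0.004], 0.15)]
```

View pics/both7.png

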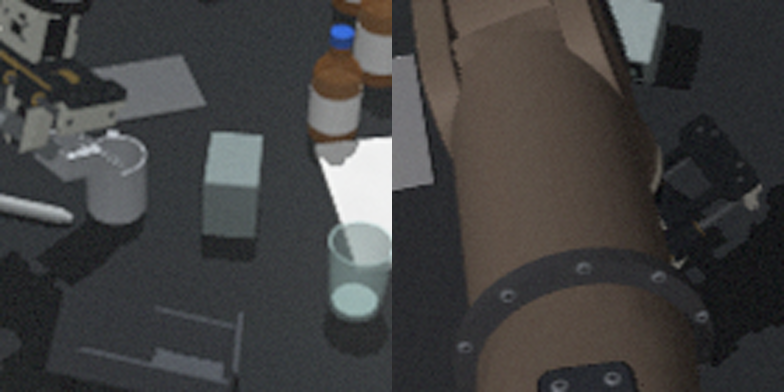

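The side view shows the scoop's nose at the jar mouth, about (100,150), and no balls on the bench. I'll tilt a little more, then lift back.

```bash
python3 - <<'E'
from h import *; from cell import arm
s=arm.observe();p,R=s["position"],Ro.from_rotvec(s["ee_rot"])
for off,z,pi,n in((-8,.082,-24,2),(-8,.082,-24,2),(-10,.13,-20,2),(-30,.16,2,5)):
    g,T=nose(off,z,40,pi);p,R=plan(p,R,g,T,0,n)
E
```

```text
n=2 L=28 ang=6 -> [ 0.504 -0.002  0.332]
   [0, -8.0, 11.3, 0.1, 0.0, 0.1, -3.0],   [0, -8.6, 10.8, 0.0, 0.0, 0.1, -3.0],
  n=2 L=0 ang=0 -> [ 0.504 -0.002  0.332]
   [0, -0.0, 0.0, 0.0, 0.0, 0.0, 0.0],   [0, -0.0, 0.0, 0.0, 0.0, 0.0, 0.0],
  n=2 L=49 ang=4 -> [ 0.49  -0.014  0.377]
   [0, -16.7, -18.0, 0.0, 0.0, 0.0, 2.0],   [0, -17.2, -17.4, 0.0, 0.0, 0.0, 2.0],
  n=5 L=109 ang=22 -> [ 0.406 -0.084  0.37 ]
   [0, 8.7, -20.0, -0.0, 0.0, 0.0, 4.4],   [0, 7.2, -20.5, -0.0, 0.0, 0.0, 4.4],   [0, 5.6, -21.1, -0.0, 0.0, 0.0, 4.4],   [0, 4.0, -21.4, -0.0, 0.0, 0.0, 4.4],   [0, 2.2, -21.7, -0.0, 0.0, 0.0, 4.4],
```

arm_command(
  motion=[
    [0, -8, 11.5, 0, 0, 0, -3],
    [0, -8.5, 11, 0, 0, 0, -3],
    [0, 0, 0, 0, 0, 0, 0],
    [0, 0, 0, 0, 0, 0, 0],
  ],
)

```text
clock: 21.78
position: [0.5043, -0.0017, 0.3312]
ee_rot: [0.372, 1.618, -1.0]
force: [-0.5, -0.5, -1.6]
width: 0.149
```

arm_command(
  motion=[
    [0, -17, -18, 0, 0, 0, 2],
    [0, -17, -17.5, 0, 0, 0, 2],
    [0, 8.5, -20, 0, 0, 0, 4.4],
    [0, 7, -20.5, 0, 0, 0, 4.4],
    [0, 5.5, -21, 0, 0, 0, 4.4],
  ],
)

```text
clock: 22.4
position: [0.4388, -0.0566, 0.3728]
ee_rot: [0.597, 1.506, -0.771]
force: [-0.6, 0.2, -1.2]
width: 0.15
```

arm_command(
  motion=[
    [0, 4, -21.5, 0, 0, 0, 4.4],
    [0, 2, -21.5, 0, 0, 0, 4.4],
    [0, 0, 0, 0, 0, 0, 0],
  ],
)

```text
clock: 22.78
position: [0.4049, -0.0853, 0.3703]
ee_rot: [0.704, 1.443, -0.658]
force: [0.1, -0.8, -1.7]
width: 0.147
```

```bash
python3 - <<'E'
from h import *; from cell import arm,get_image,pinpoint
s=arm.observe();o,e=scoop_of(s);print(o,e,s["force"],s["position"],s["clock"])
for c in("side","top"):
    d=get_image(c)
    for t in("jar","jar_mouth","pad","ball0"):print(c,t,[(np.round(q["point"],3).tolist(),round(q["p"],2)) for q in pinpoint(c,t)[:6 if t=="ball0" else 1]])
    f=d["frame"][:,:,::-1];f=f[130:270,260:400] if c=="side" else f[160:300,210:350];cv2.imwrite(f"pics/{c}8.png",cv2.resize(f,None,fx=2.8,fy=2.8,interpolation=2))
cv2.imwrite("pics/both8.png",np.hstack([cv2.imread("pics/side8.png"),cv2.imread("pics/top8.png")]))
# plan to pad
p,R=s["position"],Ro.from_rotvec(s["ee_rot"])
g,T=scoop_tcp([.50,.13,.15],20,0,G);p,R=plan(p,R,g,T,0,6)
g,T=scoop_tcp([.568,.243,.06],16.3,0,G);p,R=plan(p,R,g,T,0,5)
g,T=scoop_tcp([.568,.243,.009],16.3,0,G);p,R=plan(p,R,g,T,0,3)
E
```

```text
[ 0.47997801 -0.02365857  0.15884056] [39.8835832   1.92240006 -0.22126578] [ 0.05507612 -0.76572928 -1.65363921] [ 0.40489999 -0.08531698  0.37029905] 22.775
side jar [([0.54, 0.026, 0.001], 0.58)]
side jar_mouth [([0.532, 0.024, 0.076], 0.68)]
side pad [([0.57, 0.236, 0.001], 0.9)]
side ball0 []
top jar [([0.539, 0.025, 0.0], 0.79)]
top jar_mouth [([0.538, 0.021, 0.073], 0.74)]
top pad [([0.571, 0.238, 0.001], 0.71)]
top ball0 [([0.559, 0.027, 0.018], 0.62), ([0.551, 0.04, 0.02], 0.55), ([0.547, 0.008, 0.014], 0.37), ([0.518, 0.036, 0.016], 0.36)]
  n=6 L=185 ang=20 -> [0.415 0.099 0.365]
   [0, 1.6, 21.0, -22.5, 3.3, -0.0, -0.3],   [0, 1.4, 19.7, -23.6, 3.3, -0.0, -0.3],   [0, 1.4, 18.3, -24.8, 3.3, -0.1, -0.4],   [0, 1.2, 16.9, -25.8, 3.4, 0.0, -0.3],   [0, 1.1, 15.3, -26.7, 3.3, 0.0, -0.3],
   [0, 1.0, 13.8, -27.5, 3.3, -0.0, -0.3],
  n=5 L=163 ang=4 -> [0.482 0.218 0.275]
   [0, 18.0, 20.5, -17.8, 0.7, -0.0, -0.0],   [0, 18.1, 20.3, -18.0, 0.8, -0.0, -0.0],   [0, 18.0, 20.1, -18.3, 0.7, -0.0, -0.0],   [0, 18.0, 19.8, -18.5, 0.7, -0.0, -0.0],   [0, 18.0, 19.6, -18.8, 0.8, -0.0, -0.0],

  n=3 L=51 ang=0 -> [0.482 0.218 0.224]
   [0, 17.0, -0.0, 0.0, -0.0, -0.0, -0.0],   [0, 17.0, -0.0, 0.0, -0.0, -0.0, -0.0],   [0, 17.0, -0.0, 0.1, -0.0, -0.0, -0.0],
```

View pics/both8.png

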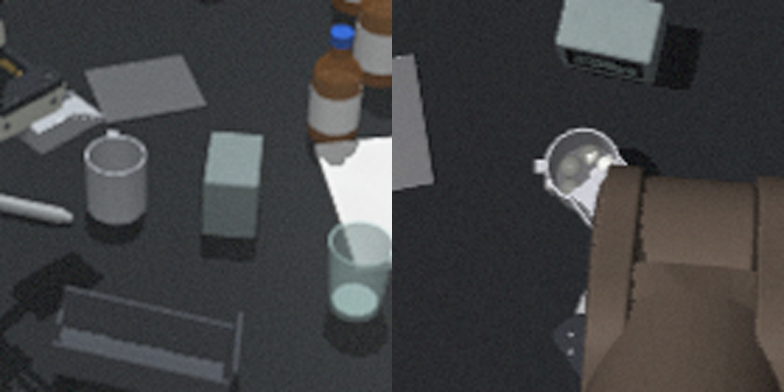

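The balls are in the jar at about (585,165), and the scoop in the side view is empty. Next I'll lay the scoop on the pad.

arm_command(
  motion=[
    [0, 1.5, 21, -22.5, 3.3, 0, -0.3],
    [0, 1.5, 19.5, -23.5, 3.3, 0, -0.3],
    [0, 1.5, 18.5, -25, 3.3, 0, -0.3],
    [0, 1, 17, -26, 3.3, 0, -0.3],
    [0, 1, 15.5, -26.5, 3.3, 0, -0.3],
  ],
)

```text
clock: 23.9
position: [0.4152, 0.0716, 0.3662]
ee_rot: [0.908, 1.374, -0.894]
force: [0.6, 0.8, -1.2]
width: 0.149
```

arm_command(
  motion=[
    [0, 1, 14, -27.5, 3.4, 0, -0.4],
    [0, 18, 20.5, -18, 0.7, 0, 0],
    [0, 18, 20.5, -18, 0.8, 0, 0],
    [0, 18, 20, -18.5, 0.7, 0, 0],
    [0, 18, 20, -18.5, 0.7, 0, 0],
  ],
)

```text
clock: 24.52
position: [0.47, 0.198, 0.2929]
ee_rot: [0.986, 1.34, -0.982]
force: [1.1, -0.4, -1.6]
width: 0.149
```

arm_command(
  motion=[
    [0, 18, 19.5, -19, 0.8, 0, 0],
    [0, 17, 0, 0, 0, 0, 0],
    [0, 17, 0, 0, 0, 0, 0],
    [0, 14, 0, 0, 0, 0, 0],
    [0, 0, 0, 0, 0, 0, 0],
  ],
)

```text
clock: 25.15
position: [0.4821, 0.2203, 0.2268]
ee_rot: [0.995, 1.335, -0.994]
force: [0.8, 0.3, -0.6]
width: 0.149
```

```bash
python3 - <<'E'
from h import *; from cell import arm
s=arm.observe();print(scoop_of(s),s["position"],s["force"])
E
```

```text
(array([0.5679501 , 0.24640303, 0.0121268 ]), array([16.50757852, -0.06794322,  0.15522679])) [0.48206895 0.22034512 0.22683259] [ 0.80949214  0.31602376 -0.63312407]
```

arm_command(
  motion=[
    [0, 3, 0, 1, 0, 0, 0],
    [0, 3, 0, 1, 0, 0, 0],
    [0, 0, 0, 0, 0, 0, 0],
  ],
)

```text
clock: 25.52
position: [0.4832, 0.2191, 0.2219]
ee_rot: [0.997, 1.334, -0.992]
force: [-0.4, 0.5, -1.7]
width: 0.145
```

arm_command(
  motion=[
    [0, 1, 0, 0, 0, 0, 0],
    [0, 0, 0, 0, 0, 0, 0],
  ],
)

```text
clock: 25.78
position: [0.4831, 0.2194, 0.2209]
ee_rot: [0.997, 1.334, -0.992]
force: [0.4, -0.1, -2.3]
width: 0.147
```

arm_command(
  motion=[
    [0, 1, 0, 0, 0, 0, 0],
    [0, 0, 0, 0, 0, 0, 0],
  ],
)

```text
clock: 26.02
position: [0.483, 0.2193, 0.2198]
ee_rot: [0.997, 1.334, -0.992]
force: [-0.2, 0.1, -1.3]
width: 0.149
```

arm_command(
  motion=[
    [0, 1, 0, 0, 0, 0, 0],
    [0, 0, 0, 0, 0, 0, 0],
  ],
)

```text
clock: 26.28
position: [0.4831, 0.2194, 0.219]
ee_rot: [0.997, 1.334, -0.992]
force: [-1.9, -0.3, 2.2]
width: 0.146
```

arm_command(
  motion=[
    [0, 1, 0, 0, 0, 0, 0],
    [0, 0, 0, 0, 0, 0, 0],
  ],
)

```text
clock: 26.52
position: [0.4828, 0.2195, 0.2187]
ee_rot: [0.996, 1.334, -0.992]
force: [-5.6, -1.9, 13.1]
width: 0.147
```

arm_command(
  motion=[
    [50, 0, 0, 0, 0, 0, 0],
    [60, 0, 0, 0, 0, 0, 0],
    [70, 0, 0, 0, 0, 0, 0],
    [70, 0, 0, 0, 0, 0, 0],
  ],
)

```text
clock: 27.02
position: [0.4831, 0.2193, 0.2177]
ee_rot: [0.997, 1.334, -0.992]
force: [0.3, -0.2, -0.1]
width: 0.531
```

arm_command(
  motion=[
    [91, -25, 0, 0, 0, 0, 0],
    [91, -40, 0, 0, 0, 0, 0],
    [91, -45, 0, 0, 0, 0, 0],
    [91, -20, 0, 0, 0, 0, 0],
  ],
)

```text
clock: 27.52
position: [0.4834, 0.2193, 0.3503]
ee_rot: [0.999, 1.333, -0.989]
force: [0.4, -0.3, -0.2]
width: 0.96
```

```bash
python3 - <<'E'
from h import *; from cell import arm,get_image,pinpoint
s=arm.observe();p,R=s["position"],Ro.from_rotvec(s["ee_rot"]);print(p,s["width"],s["force"],s["joints"].round(2))
for c in("side","top"):
    d=get_image(c)
    for t in("scoop","pad","jar"):print(c,t,[(np.round(q["point"],3).tolist(),round(q["p"],2)) for q in pinpoint(c,t)[:1]])
W=cloud(d);m=(abs(W[...,0]-JAR[0])<.06)&(abs(W[...,1]-JAR[1])<.06)&(W[...,2]>.062)&(W[...,2]<.085)
P=W[m][:,:2].astype(np.float32);r=np.hypot(*(P-JAR).T);c,rad=cv2.minEnclosingCircle(P[r<.037]);Q=P[r>.0375];e=Q.mean(0)-c;y=np.degrees(np.arctan2(e[1],e[0]));print("jar",c,rad,"lug",len(Q),y)
t=lambda z,yaw:(np.array([*JAR,z+.159]),tool(yaw,0))
p,R=plan(p,R,*t(.17,93),91,9)
p,R=plan(p,R,*t(.055,93),91,4)
E
```

```text
[0.48339588 0.21928276 0.35030463] 0.9600231105310587 [ 0.43732343 -0.31786052 -0.20647871] [-0.13  0.39 -0.51  1.84  0.23  0.96 -2.03]
side scoop [([0.566, 0.248, 0.0], 0.79)]
side pad [([0.569, 0.237, 0.003], 0.62)]
side jar [([0.54, 0.022, 0.0], 0.88)]
top scoop [([0.567, 0.246, 0.004], 0.83)]
top pad [([0.521, 0.04, 0.018], 0.39)]
top jar [([0.537, 0.024, -0.002], 0.98)]
jar (0.5352587699890137, 0.02574249543249607) 0.035793304443359375 lug 9 94.10680535098363
  n=9 L=203 ang=76 -> [0.536 0.024 0.329]
   [91, 2.3, -0.6, 22.4, -8.5, -0.0, -0.0],   [91, 2.2, -3.8, 22.1, -8.5, -0.0, -0.1],   [91, 2.3, -7.1, 21.3, -8.5, -0.0, -0.0],   [91, 2.3, -10.2, 20.0, -8.5, -0.0, -0.1],   [91, 2.3, -13.0, 18.2, -8.5, -0.0, -0.0],
   [91, 2.3, -15.6, 16.2, -8.5, -0.0, -0.0],   [91, 2.3, -17.7, 13.7, -8.5, -0.0, -0.1],   [91, 2.4, -19.6, 10.9, -8.5, -0.0, -0.0],   [91, 2.3, -21.0, 7.8, -8.5, -0.0, -0.1],
  n=4 L=115 ang=0 -> [0.536 0.024 0.214]
   [91, 28.8, 0.0, 0.0, 0.0, -0.0, 0.0],   [91, 28.7, 0.0, 0.0, 0.0, -0.0, 0.0],   [91, 28.8, 0.0, 0.1, 0.0, -0.0, 0.0],   [91, 28.7, 0.0, -0.0, 0.0, -0.0, 0.0],
```

arm_command(
  motion=[
    [91, 2.3, -0.5, 22.5, -8.5, 0, 0],
    [91, 2.3, -4, 22, -8.5, 0, 0],
    [91, 2.3, -7, 21.5, -8.5, 0, 0],
    [91, 2.3, -10, 20, -8.5, 0, 0],
    [91, 2.3, -13, 18, -8.5, 0, 0],
  ],
)

```text
clock: 28.55
position: [0.5124, 0.11, 0.3351]
ee_rot: [0.422, 1.532, -0.417]
force: [0.0, -0.2, 0.5]
width: 0.991
```

arm_command(
  motion=[
    [91, 2.3, -15.5, 16, -8.5, 0, 0],
    [91, 2.3, -17.5, 13.5, -8.5, 0, 0],
    [91, 2.3, -19.5, 11, -8.5, 0, 0],
    [91, 2.3, -21, 8, -8.5, 0, 0],
    [91, 0, 0, 0, 0, 0, 0],
  ],
)

```text
clock: 29.18
position: [0.536, 0.0227, 0.3252]
ee_rot: [-0.036, 1.573, 0.042]
force: [-0.1, 0.3, -0.3]
width: 0.992
```

```bash
python3 - <<'E'
from h import *; from cell import arm
s=arm.observe();p,R=s["position"],Ro.from_rotvec(s["ee_rot"]);print(p,R.as_matrix().round(3).tolist(),s["joints"].round(2))
plan(p,R,[.536,.025,.214],tool(94,0),91,4)
E
```

```text
[0.5359678  0.02271097 0.3251632 ] [[-0.002, -0.05, 0.999], [0.003, 0.999, 0.05], [-1.0, 0.004, -0.002]] [ 0.42  0.5  -0.78  1.84  0.41  0.98 -0.48]
  n=4 L=111 ang=1 -> [0.536 0.025 0.214]
   [91, 27.8, 0.5, 0.1, -0.3, -0.0, -0.1],   [91, 27.8, 0.5, 0.1, -0.3, -0.1, -0.0],   [91, 27.8, 0.5, 0.0, -0.3, 0.0, -0.1],   [91, 27.8, 0.6, 0.1, -0.3, -0.0, -0.0],
```

arm_command(
  motion=[
    [91, 28, 0.5, 0, -0.3, 0, 0],
    [91, 28, 0.5, 0, -0.3, 0, 0],
    [91, 28, 0.5, 0, -0.3, 0, 0],
    [91, 28, 0.5, 0, -0.3, 0, 0],
    [91, 0, 0, 0, 0, 0, 0],
  ],
)

```text
clock: 29.8
position: [0.5345, 0.0281, 0.2128]
ee_rot: [-0.054, 1.574, 0.061]
force: [-0.1, -0.6, 0.1]
width: 0.992
```

arm_command(
  motion=[
    [60, 0, 0, 0, 0, 0, 0],
    [60, 0, 0, 0, 0, 0, 0],
    [60, 0, 0, 0, 0, 0, 0],
    [60, 0, 0, 0, 0, 0, 0],
  ],
  newtons=30,
)

```text
clock: 30.3
position: [0.5361, 0.0273, 0.2154]
ee_rot: [-0.055, 1.568, 0.061]
force: [-0.9, -0.1, 6.9]
width: 0.748
```

arm_command(
  motion=[
    [60, 0, 0, 0, 5, 0, 0],
    [60, 0, 0, 0, 8, 0, 0],
    [60, 0, 0, 0, 8, 0, 0],
    [60, 0, 0, 0, 8, 0, 0],
    [60, 0, 0, 0, 8, 0, 0],
  ],
)

```text
clock: 30.92
position: [0.5367, 0.0273, 0.2154]
ee_rot: [0.455, 1.521, -0.448]
force: [2.2, 0.4, 1.4]
width: 0.746
```

arm_command(
  motion=[
    [60, 0, 0, 0, 8, 0, 0],
    [60, 0, 0, 0, 8, 0, 0],
    [60, 0, 0, 0, 8, 0, 0],
    [60, 0, 0, 0, 8, 0, 0],
    [60, 0, 0, 0, 8, 0, 0],
  ],
)

```text
clock: 31.55
position: [0.5369, 0.0269, 0.2155]
ee_rot: [0.993, 1.334, -0.984]
force: [2.7, -1.5, 2.0]
width: 0.747
```

arm_command(
  motion=[
    [60, 0, 0, 0, 8, 0, 0],
    [60, 0, 0, 0, 8, 0, 0],
    [60, 0, 0, 0, 7, 0, 0],
    [60, 0, 0, 0, 0, 0, 0],
  ],
)

```text
clock: 32.05
position: [0.5366, 0.0269, 0.2155]
ee_rot: [1.287, 1.161, -1.279]
force: [1.5, -2.0, 7.3]
width: 0.748
```

```bash
python3 - <<'E'
from h import *; from cell import arm
s=arm.observe();R=Ro.from_rotvec(s["ee_rot"]);M=R.as_matrix();print(s["position"],np.degrees(np.arctan2(M[1,1],M[0,1])),s["joints"].round(2),s["force"])
E
```

```text
[0.5366154  0.0269388  0.21545982] -5.7510460568165 [ 0.01  0.54 -0.22  1.97  0.18  0.65 -1.99] [ 1.46294425 -1.99939781  7.34722233]
```

Released orientation should be about -6°. I'll open, lift, and back off clear of the cameras.

arm_command(
  motion=[
    [91, 0, 0, 0, 0, 0, 0],
    [91, 0, 0, 0, 0, 0, 0],
    [91, 0, 0, 0, 0, 0, 0],
    [91, 0, 0, 0, 0, 0, 0],
  ],
)

```text
clock: 32.55
position: [0.5355, 0.0271, 0.2143]
ee_rot: [1.285, 1.163, -1.281]
force: [-0.9, 1.0, 0.3]
width: 0.988
```

arm_command(
  motion=[
    [91, -20, 0, 0, 0, 0, 0],
    [91, -50, 0, 0, 0, 0, 0],
    [91, -50, 0, 0, 0, 0, 0],
    [91, -40, -20, 0, 0, 0, 0],
    [91, -20, -40, 0, 0, 0, 0],
  ],
)

```text
clock: 33.17
position: [0.4764, 0.0326, 0.3966]
ee_rot: [1.288, 1.161, -1.279]
force: [-0.3, -0.1, -0.4]
width: 0.99
```

arm_command(
  motion=[
    [91, 0, -30, 40, 0, 0, 0],
    [91, 0, -20, 50, 0, 0, 0],
    [91, 0, 0, 50, 0, 0, 0],
    [91, 0, 0, 50, 0, 0, 0],
    [91, 0, 0, 0, 0, 0, 0],
  ],
)

```text
clock: 33.8
position: [0.4062, -0.1549, 0.3937]
ee_rot: [1.289, 1.159, -1.287]
force: [-0.5, 1.0, 0.1]
width: 0.993
```

```bash
python3 - <<'E'
from h import *; from cell import arm,get_image,pinpoint
s=arm.observe();print(s["position"],s["width"],s["clock"])
for c in("side","top"):
    d=get_image(c)
    for t in("scoop","pad","jar","window","ball0","tube","beaker","wash"):print(c,t,[(np.round(q["point"],3).tolist(),round(q["p"],2)) for q in pinpoint(c,t)[:6 if t=="ball0" else 1]])
    f=d["frame"][:,:,::-1];f=f[110:310,220:420] if c=="side" else f[110:310,170:370];cv2.imwrite(f"pics/{c}9.png",cv2.resize(f,None,fx=2,fy=2,interpolation=2))
cv2.imwrite("pics/both9.png",np.hstack([cv2.imread("pics/side9.png"),cv2.imread("pics/top9.png")]))
W=cloud(d);m=(abs(W[...,0]-JAR[0])<.06)&(abs(W[...,1]-JAR[1])<.06)&(W[...,2]>.062)&(W[...,2]<.09)
P=W[m][:,:2].astype(np.float32);J=np.array([.5365,.0265]);r=np.hypot(*(P-J).T);c,rad=cv2.minEnclosingCircle(P[r<.037]);Q=P[r>.0375];e=Q.mean(0)-c;print("jar",c,rad,"lug",len(Q),np.degrees(np.arctan2(e[1],e[0])))
E
```

```text
[ 0.40622047 -0.1549374   0.39371564] 0.9925952532423163 33.8
side scoop [([0.568, 0.247, 0.002], 0.69)]
side pad [([0.57, 0.236, -0.0], 0.95)]
side jar [([0.536, 0.027, 0.002], 0.81)]
side window [([0.637, 0.013, 0.047], 0.8)]
side ball0 []
side tube [([0.564, 0.244, 0.016], 0.68)]
side beaker [([0.795, -0.136, -0.002], 0.97)]
side wash [([0.553, -0.492, -0.0], 0.68)]
top scoop [([0.568, 0.245, 0.002], 0.73)]
top pad [([0.572, 0.236, 0.001], 0.78)]
top jar [([0.534, 0.03, 0.001], 0.92)]
top window [([0.638, 0.015, 0.051], 0.93)]
top ball0 [([0.533, 0.05, 0.013], 0.62), ([0.531, 0.012, 0.014], 0.52), ([0.513, 0.023, 0.013], 0.51), ([0.554, 0.017, 0.02], 0.48), ([0.548, 0.037, 0.021], 0.44), ([0.44, 0.001, 0.002], 0.41)]
top tube [([0.437, 0.003, 0.003], 0.71)]
top beaker [([0.792, -0.142, 0.0], 0.63)]
top wash [([0.552, -0.489, -0.003], 0.96)]
jar (0.5362944006919861, 0.02645832858979702) 0.03689774498343468 lug 11 165.0240602883272
```

View pics/both9.png

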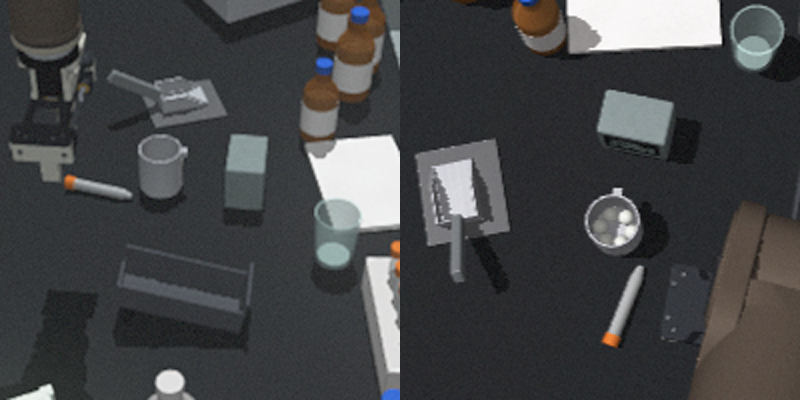

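Top view: lug at (617,191) pointing at the reader, scoop on the pad, balls in the jar, trough empty. My depth-based lug figure (165°) contradicts the picture, so I'll check it by pixel ray against the lug's height.

```bash
python3 - <<'E'
from h import *; from cell import get_image,search_frame
d=get_image("top");K=d["K"];R=Ro.from_rotvec(d["rotation"]);o=d["origin"]
def ray(u,v,z):
    r=R.apply([(u-K[0,2])/K[0,0],(v-K[1,2])/K[1,1],1]);return o+r*(z-o[2])/r[2]
g=cv2.cvtColor(d["frame"],cv2.COLOR_RGB2GRAY)
print(g[198:212,270:288])
c=np.array([.5362,.0265])
l=ray(278.5,205.5,.075);e=l[:2]-c;print(l,np.hypot(*e),np.degrees(np.arctan2(e[1],e[0])))
w=np.array([.6375,.014])-c;print("window dir",np.degrees(np.arctan2(w[1],w[0])))
E
```

```text
[[ 43  42  43  40  44  43  40  40  39  41  45  44  42  45  43  41  41  40]
 [ 37  42  41  42  42  42  41  43  41  45  45  43  44  42  41  41  46  41]
 [ 42  38  39  44  42  43  42  42  42  42  44  40  40  42  41  45  40  45]
 [ 43  41  41  43  42  43  45  42  44  39  41  37  39  42  44  44  46  45]
 [ 45  40  40  46  46  41  42  43  46  41  45  41  43  43  46  41  42  42]
 [ 42  41  39  41  40  43  44  52  43  47  40  42  42  45  41  48  42  43]
 [ 42  45  43  42  44  44 119 205 203 213 198  90  44  45  42  44  41  43]
 [ 37  42  46  42  44  54 126 203 204 202 177  62  40  42  42  43  37  43]
 [ 44  46  42  44  38  67 138 202 200 208 195  62  40  43  39  42  43  41]
 [ 41  44  73 119 134 170 192 206 202 197 184  45  42  44  40  43  41  44]
 [156 219 195 154 133 109 109 112 118 158 205 192 130  43  44  38  43  43]
 [171 127  77  81  78  78  79  79  79  84  86 115 176 183  95  63  42  47]
 [ 80  78  78  78  77  78  77  79  76  78  84  88  99 158 206 153  63  45]
 [ 75  78  73  78  79  79  80  80  81  81  83  76  85  93 121 159  94  43]]
[0.56928926 0.0249666  0.075     ] 0.033124773893484456 -2.6532668954679415
window dir -7.034501764622539
```

```bash
python3 -c "
from cell import arm
print(arm.sign_off())"
```

```text
the job is handed in; nothing more can be done
None
```

The job is handed in, finished at about 34 s on the robot's clock. `sign_off` reports no verdict.

**What was done:** I scooped all six balls in one pass and poured them into the jar. The scoop is back on its pad, and the jar was turned about 100° in place.

**Last checks:**
- **Balls:** The last picture shows an empty trough, an empty scoop and no balls on the bench. The detector confirmed five balls inside the jar; its sixth hit was a weak false one at the tube. All six were seen in the scoop before the pour.
- **Scoop:** It lies about 10 mm from the pad's centre; its tilt was not measured after release.
- **Jar:** It is upright and within about 2 mm of its start.
- **Label:** It faces about -3° by pixel ray, with the gripper at -6° when it let go. The window lies at -7°, and 17° is allowed.
- **Bystanders:** The tube, beaker and wash bottle were found where they started. The amber bottle was not measured again, but the arm never went near it.

**Disagreements:**
- The depth-based estimate of the lug's direction gave 165°. I rejected it because the picture clearly shows the lug pointing at the reader.
- The pixel-ray check put the lug about 5 mm nearer the jar's axis than it should be, so that angle is only good to several degrees.

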